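# Put the chasing punch back in its slide-lid case

### The job

Put the loose chasing punch back in its wooden case: press lightly on top of the sliding lid and drag it back towards you, keeping it in its grooves, until the rests inside are clear. Lay the punch in the empty pair of notches beside the other punch, then slide the lid fully shut again. The lid is thin, so never lean on it hard, and leave the other things on the bench where they are.

Things in the scene. Friction and masses are not known exactly. Their poses are not given: they have to be found in the camera images.
- case: Shallow hardwood case with brass corners, screwed down, 176 long (x) x 140 wide (y) x 45 mm high. Origin: centre of its underside; x runs from its low front (-x, where the lid comes out, facing the robot) to its rear, z up. The lid slides along x on ledges 34 mm up, under 5 mm thick lips (z 40.5 to 45) along both sides and the rear; between the side lips 112 mm of the lid lie open from above.
- lid: Flat, thin plywood lid in the grooves, no handle, 168 x 121 x 5 mm. Origin on its underside; in the case's frame its x is 0 when shut against the rear stop, negative when drawn back. A spring nose in the groove holds it: it drags with about 5 N plus a third of the load, so fingertips slip under 12 N of load. 15 to 20 N is right; 35 N in all, even a knock, breaks it. Drawn back 160 mm it falls out.
- lid_patch (a point): Centre of the top of the cork patch (34 mm along x, 60 mm along y, 1.5 mm proud of the wood, slightly soft, friction about 1) near the lid's rear end: the place to press, for opening and for shutting; touch it slowly (10 mm/s). It lies 47 mm ahead (+x) of the lid's origin, 40.5 mm above the bench. Pressed there, the lid stays supported by the ledges over 130 mm of travel. Axes as the lid's.
- punch_mid (a point): Centre of the loose chasing punch, a plain tapering steel bar lying alone on the bench, 105 mm long (x), 9 to 11 mm thick, half-way along and 5 mm above its underside. Site x runs along the bar; either way round will do. Between it and the case a stiff flexible shaft arches over the bench, 270 mm high near the robot and lower further off: carry the punch well above or beyond it.
- empty_rest (a point): Where the centre of the punch belongs: middle of the empty pair of notches, 22 mm left (+y) of the case's centre line, 21 mm above the bench, x along the notches. Two cross bars 64 mm apart (10 mm thick, tops 27 mm up) have notches 16 mm wide, floor 16 mm up; between them a well down to 7 mm. Side wall 34 mm to the left; another punch 44 mm to the right. Covered till the lid is drawn back 124 mm.
- plaster: Bystander: off-white plaster block, 78 x 126 x 30 mm, loose; origin under its centre.
- hammer: Bystander: chasing hammer, 229 x 58 x 28 mm, loose, lying on the bench; origin under its middle.
- tin: Bystander: round flat tin with a lid, 65 mm across, 32 mm high, loose; origin under its centre.
There are look-alikes about, which are no part of the job. Of the things that look like the part that bears punch_mid, take the one that is farthest from the robot's base at the start.

How it is judged:
By the outcome, as a careful person would: the job done as asked, in the order asked, and still so for the second after the job is handed in, with the robot touching nothing.
It also fails if it takes over 72 s, if anything falls off the work surface, if the arm or the gripper's body presses on something with over 40 N, if the wrist force passes 120 N, or if a joint passes its speed limit or range.

### The arm

A 6-joint arm with a two-finger parallel gripper is mounted at the origin on a cart in front of the work surface, level with it; the furniture and walls round the work are solid. World frame = base frame: x ahead of the robot, y to its left, z up, the work surface at z = 0. Lengths are in m, angles in rad, forces in N, time in s.
With the tool pointing down it reaches from about 0.375 to 0.975 m from the base axis. Payload 3.8 kg.
Tool frame: the origin (TCP) lies midway between the tips of the shut fingers; the grasp point (between the pads) lies 19 mm behind it; x points along the fingers, z is the direction in which the jaws open and shut, and the axes are right-handed (so a half turn about x gives the same grasp; the last joint's range is limited). The gripper opens to 85 mm and grips with 20 to 120 N. Pads are 22 mm wide; open, the fingers measure 114 mm over their backs; the gripper's body (76 mm by 85 mm) begins 54 mm behind the grasp point. The pads swing forward as they close: fully open they stand 13 mm farther back than shut.
Start: joints at [1.092, 0.264, 1.604, -0, 1.274, -0.037], TCP at [0.289, 0.61, 0.231] pointing down, gripper open.
Joint ranges: [-2.63, 2.63], [-0.94, 2.18], [0.31, 2.57], [-1.31, 4.45], [0, 2.66], [-2.55, 2.55]. Speed limits (rad/s): [2.57, 2.57, 3.14, 3.14, 3.14, 3.14].

### API

Orientations are given as a rotation vector (axis times angle).
In Python, from workcell import * gives the robot as it stands. The module is installed in compiled form; this text tells all that it offers.
- The arm moves only by the tool carry_out, never from a script. Its arguments are lists of equal length, an entry for each row: "offset": the shift along the tool's x, y, z in cm, a list of three; "delta_rot": the turn, a rotation vector about the tool's x, y, z in degrees, a list of three. A call has exactly 5 rows; each row shifts and turns the commanded pose from where the row before left it, along the tool's axes as they then stand; what a row does not reach is not made up. A row lasts 1/12 s, in which the tool goes at most 41.7 mm and 7.16 degrees, less where a joint would pass 70% of its speed; a pose out of reach is approached as far as the arm can. A call is refused whole if a number of a shift passes 4.17 or a number of a turn 7.16, either way. A call with a gripper value outside its range is refused whole. "fingers" is the opening, from -1 (shut) to 1 (fully open), set as the call begins (left out, the last holds). The fingers move at their own pace and stop on an object; "newtons" is the grip in N (left out, the last holds). Time passes only in rows, so rows that do not move let the fingers close, or fill a call up. It gives the time, the measured TCP pose, the force and the opening at its end, in the units of the state.
- read_state(): the state, without advancing time (a new reading comes with each control period).
- read_camera(name): name is "side" or "top"; returns (picture, depth): 420x560x3 uint8, red, green, blue; 420x560 float32, m along the optical axis (not along the pixel's ray), 0 where there is no reading.
- get_calibration(name): a dict with "fx", "fy", "cx", "cy" (pixels), "R" (3x3) and "t" (3): a world point X has camera coordinates R X + t. Camera axes: x right, y down, z forward; pixel columns grow to the right and rows downward; lengths in m; the calibration is good to about 2 mm. A picture is of the moment at which its call begins. get_calibration takes no time and is no camera call.
- finish_job(): hands the job in, once; it reports no verdict.
The state is a dict: "time": time; "q": joint angles; "joint_vel": joint speeds; "joint_torque": joint torques, N m; "tool_pos": TCP position; "tcp_rot": TCP orientation; "wrist_force": force on the tool from outside, world axes, zero at the start; "torque": the same for the moment, N m; "width": opening from 0.0 (shut) to 1.0 (fully open).
Only numpy, scipy, OpenCV 4.12 (cv2) and the standard library are available. Lean on these libraries where they do the work, as an engineer would, in place of code of your own. Each camera call takes 0.05 s, during which the arm holds its last target. There are 200 camera calls.

## Working session

There is one attempt and no reset: what is moved stays moved. The work goes in short steps, Python scripts to look and compute and a tool call to move; the robot and the scene stay as the last step left them, time stands still between calls to the robot, and variables do not carry over. Pictures are saved under pics/ and viewed, about 8 in all and at most 12, crops included, and the job is handed in when it is done.

Besides the shell and the picture viewer there is one more tool, called after "Request:" as name(argument=value, ...) on one line, values as JSON. carry_out: Moves the arm, as the interface text tells. Its arguments: {"type":"object","properties":{"offset":{"type":"array"},"delta_rot":{"type":"array"},"fingers":{"type":"number"},"newtons":{"type":"number"}},"required":["offset","delta_rot"]}

```bash
mkdir -p pics
cat > h.py <<'E'
from workcell import *
import numpy as np, cv2
from scipy.spatial.transform import Rotation as Rn
def snap(n,f=None):
    im,d=read_camera(n)
    if f: cv2.imwrite('pics/'+f,im[:,:,::-1]); np.savez('pics/'+f+'.npz',im=im,d=d)
    return im,d
def ray(n,u,v):
    c=get_calibration(n);R=np.array(c['R']);t=np.array(c['t'])
    o=-R.T@t; return o,R.T@np.array([(u-c['cx'])/c['fx'],(v-c['cy'])/c['fy'],1])
def onz(n,u,v,z):
    o,d=ray(n,u,v); return o+d*(z-o[2])/d[2]
def dep(n,u,v,d):
    o,r=ray(n,u,v); return o+r*d
def tri(u1,v1,u2,v2,a='top',b='side'):
    o,d=ray(a,u1,v1);p,e=ray(b,u2,v2)
    s=np.linalg.lstsq(np.c_[d,-e],p-o,rcond=None)[0]
    A=o+d*s[0];B=p+e*s[1]; return (A+B)/2,np.linalg.norm(A-B)
def proj(n,X):
    c=get_calibration(n);p=np.array(c['R'])@X+c['t'];return p[0]/p[2]*c['fx']+c['cx'],p[1]/p[2]*c['fy']+c['cy']
def st():
    s=read_state();R=Rn.from_rotvec(s['tcp_rot']).as_matrix()
    print('t',s['time'],'p',np.round(s['tool_pos'],4),'F',np.round(s['wrist_force'],1),'w',s['width'],'q',np.round(s['q'],2));print(np.round(R,3));return np.array(s['tool_pos']),R
E
python3 - <<'E'
from h import *
np.set_printoptions(suppress=True,precision=3)
st()
for n in('top','side'):
    snap(n,n+'0.png');c=get_calibration(n);R=np.array(c['R']);print(n,c['fx'],-R.T@c['t'],R.tolist())
E
```

```text
t 0.0 p [0.288 0.61  0.23 ] F [-0.2  0.4 -0.1] w 0.9966683255524144 q [ 1.09  0.26  1.61 -0.    1.27 -0.04]
[[-0.001 -0.904  0.428]
 [-0.002  0.428  0.904]
 [-1.     0.    -0.002]]
top 457.3322358366027 [0.385 0.066 1.121] [[0.0035862197387989177, -0.9997847868505094, 0.02043328192596021], [-0.9872313650705395, -0.00679380604204063, -0.15914796894846633], [0.15925253796704125, -0.019601637221004147, -0.9870432639805167]]
side 502.99099111866946 [0.206 1.219 0.839] [[-0.9538813637933359, -0.2992190170294696, -0.024048360769167026], [-0.1405851824509922, 0.5160789870509433, -0.8449250177380796], [0.2652284869371826, -0.8025773850367272, -0.5343438880951314]]
```

View pics/top0.png

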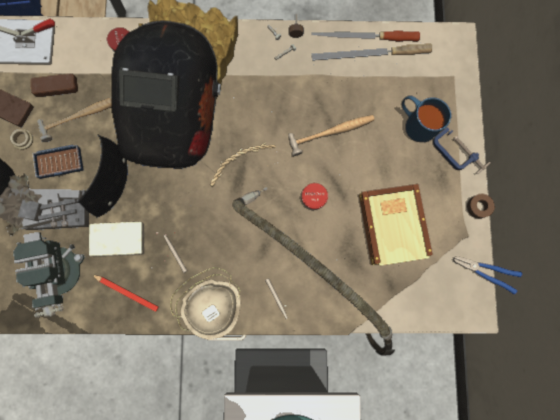

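View pics/side0.png

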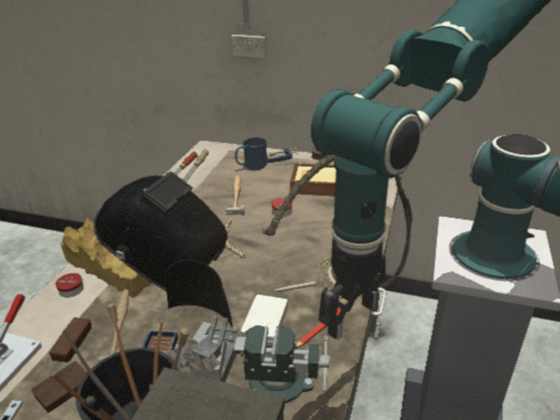

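The top view shows the case at about (397,225), with its cork patch at (394,205). The shaft runs from (240,203) to (388,335). Possible punches are the bars at (175,253) and (277,299), plus small bits at (274,32) and (285,52), which look like bolts. I'll measure them and check in a close crop.

Run:
```python
from h import *
np.set_printoptions(suppress=True,precision=3)
z=np.load('pics/top0.png.npz');im,d=z['im'],z['d']
hsv=cv2.cvtColor(im,cv2.COLOR_RGB2HSV)
def bar(u0,u1,v0,v1):
    s=im[v0:v1,u0:u1].astype(float).sum(2);bg=cv2.medianBlur(im,31)[v0:v1,u0:u1].astype(float).sum(2)
    m=((s-bg)>90).astype(np.uint8)
    n,l,stt,c=cv2.connectedComponentsWithStats(m);k=1+np.argmax(stt[1:,4])
    v,u=np.where(l==k);r=cv2.minAreaRect(np.c_[u+u0,v+v0].astype(np.float32));b=cv2.boxPoints(r)
    e=[(b[i]+b[(i+1)%4])/2 for i in range(4)]
    if np.linalg.norm(e[0]-e[2])<np.linalg.norm(e[1]-e[3]): e=e[1:]
    P,Q=onz('top',*e[0],.005),onz('top',*e[2],.005)
    print(r,P,Q,'len',np.linalg.norm(P-Q),'dist',np.linalg.norm((P+Q)[:2]/2),'zdepth',np.median([dep('top',a,b_,d[b_,a])[2] for a,b_ in zip(u+u0,v+v0)]))
bar(155,195,228,280);bar(260,295,270,325);bar(270,300,42,62)
crop=[cv2.resize(im[v:v+84,u:u+112],(400,300),interpolation=cv2.INTER_CUBIC) for u,v in((120,210),(222,255),(240,15),(342,180))]
cv2.imwrite('pics/crop1.png',np.vstack([np.hstack(crop[:2]),np.hstack(crop[2:])])[:,:,::-1])
# height map of the case region
for v in range(180,272,8): print(v,[int(1000*dep('top',u,v,d[v,u])[2]) if d[v,u]>0 else -99 for u in range(352,444,6)])
```

```text
((174.1615447998047, 252.90768432617188), (41.17953109741211, 3.1008682250976562), 60.2551155090332) [0.521 0.31  0.005] [0.434 0.257 0.005] len 0.10149871721219547 dist 0.5556444187738259 zdepth 0.0074476671674976735
((276.3000183105469, 298.1000061035156), (42.48529052734375, 2.236067771911621), 63.43495178222656) [0.415 0.058 0.005] [0.325 0.012 0.005] len 0.1009217203823141 dist 0.3719403389582203 zdepth 0.008419959682161138Traceback (most recent call last):
  File "<stdin>", line 14, in <module>
  File "<stdin>", line 8, in bar
    return _wrapfunc(a, 'argmax', axis=axis, out=out, **kwds)
    return bound(*args, **kwds)
ValueError: attempt to get argmax of an empty sequence
```

Run:
```python
from h import *
np.set_printoptions(suppress=True,precision=3)
z=np.load('pics/top0.png.npz');im,d=z['im'],z['d']
crop=[cv2.resize(im[v:v+84,u:u+112],(400,300),interpolation=cv2.INTER_CUBIC) for u,v in((120,210),(222,255),(240,15),(342,183))]
cv2.imwrite('pics/crop1.png',np.vstack([np.hstack(crop[:2]),np.hstack(crop[2:])])[:,:,::-1])
for v in range(180,272,8): print(v,[int(1000*dep('top',u,v,d[v,u])[2]) if d[v,u]>0 else -99 for u in range(352,444,6)])
c=get_calibration('top');V,U=np.mgrid[150:300,330:460]
H=np.array([[dep('top',u,v,d[v,u])[2] if d[v,u]>0 else 0 for u in range(330,460)] for v in range(150,300)])
m=((H>.028)&(H<.06)).astype(np.uint8);m=cv2.morphologyEx(m,cv2.MORPH_OPEN,np.ones((5,5)))
n,l,s,_=cv2.connectedComponentsWithStats(m);k=1+np.argmax(s[1:,4]);v,u=np.where(l==k)
P=np.array([onz('top',a+330,b+150,.045)[:2] for a,b in zip(u,v)],np.float32)
r=cv2.minAreaRect(P);print('case',r,cv2.boxPoints(r))
sub=im[150:300,330:460];hsv=cv2.cvtColor(sub,cv2.COLOR_RGB2HSV)
for p in((394,205),(394,198),(398,240),(365,215)): print(p,cv2.cvtColor(im,cv2.COLOR_RGB2HSV)[p[1],p[0]])
# lid: yellow bright
m=((hsv[...,2]>150)&(hsv[...,0]>12)&(hsv[...,0]<40)).astype(np.uint8)
n,l,s,_=cv2.connectedComponentsWithStats(m);k=1+np.argmax(s[1:,4]);print(s[k])
c1=(l==k).astype(np.uint8);v,u=np.where(cv2.morphologyEx(c1,cv2.MORPH_CLOSE,np.ones((15,15)))>0)
P=np.array([onz('top',a+330,b+150,.039)[:2] for a,b in zip(u,v)],np.float32);print('lid',cv2.minAreaRect(P))
```

```text
180 [0, -2, 2, 0, 0, 0, 3, 0, 0, 0, 4, 0, -1, 1, 0, -2]
188 [0, 3, -1, 2, -2, 45, 43, 45, 47, 40, 43, 40, 0, 0, -1, 0]
196 [1, 2, 44, 38, 34, 39, 36, 38, 35, 38, 38, 46, -4, -1, 0, 0]
204 [0, -3, 44, 36, 39, 38, 39, 37, 39, 40, 39, 46, 0, -2, -2, 0]
212 [0, 1, 32, 44, 34, 39, 37, 41, 35, 40, 33, 44, 1, 0, 0, 0]
220 [0, 0, 14, 44, 37, 33, 35, 34, 35, 37, 36, 39, 46, 1, 3, 0]
228 [-1, 1, 1, 40, 38, 36, 36, 39, 38, 35, 36, 37, 42, 0, 0, 0]
236 [-3, -2, -3, 45, 38, 37, 37, 38, 39, 39, 35, 35, 44, 0, 1, 3]
244 [-3, 0, -2, 34, 46, 40, 38, 37, 38, 37, 34, 38, 44, 47, 0, 0]
252 [0, 3, -1, 17, 42, 36, 36, 39, 37, 35, 38, 40, 39, 44, 0, 3]
260 [-1, -1, -1, 1, 46, 37, 38, 37, 40, 37, 2, 7, 1, 4, 0, 0]
268 [0, 1, 0, -1, 4, 2, 2, 0, 5, 3, 5, 7, 13, -5, -3, -3]Traceback (most recent call last):
  File "<stdin>", line 8, in <module>
  File "h.py", line 14, in dep
    o,r=ray(n,u,v); return o+r*d
        ~~~^^^^^^^
  File "h.py", line 9, in ray
    c=get_calibration(n);R=np.array(c['R']);t=np.array(c['t'])
ValueError: time passes only in moves, steps and waits
```

View pics/crop1.png

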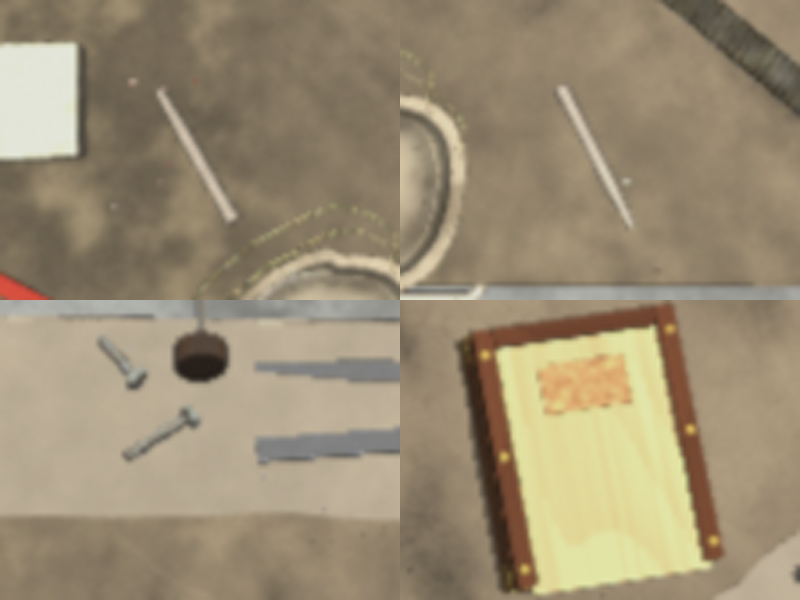

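The crop shows punch A upper left, running (165,234) to (185,271) in the full view; it is the farther of the two bars. Bar B is upper right and nearer, and the bolts are lower left. The lid is shut and the cork patch is clear.

```bash
sed -i 's/^def snap/import functools\nget_calibration=functools.cache(get_calibration)\ndef snap/' h.py
cat > m1.py <<'E'
from h import *
np.set_printoptions(suppress=True,precision=4)
z=np.load('pics/top0.png.npz');im,d=z['im'],z['d']
H=np.array([[dep('top',u,v,d[v,u])[2] if d[v,u]>0 else 0 for u in range(330,460)] for v in range(150,300)])
sub=im[150:300,330:460];hsv=cv2.cvtColor(sub,cv2.COLOR_RGB2HSV)
def rect(m,zz):
    n,l,s,_=cv2.connectedComponentsWithStats(m.astype(np.uint8));k=1+np.argmax(s[1:,4]);v,u=np.where(l==k)
    P=np.array([onz('top',a+330,b+150,zz)[:2] for a,b in zip(u,v)],np.float32);r=cv2.minAreaRect(P);return r,P.mean(0),cv2.boxPoints(r).round(4).tolist()
print('case',rect(cv2.morphologyEx(((H>.028)&(H<.06)).astype(np.uint8),cv2.MORPH_OPEN,np.ones((3,3))),.045))
y=cv2.inRange(hsv,(14,40,150),(40,255,255))
print('lid',rect(cv2.morphologyEx(y,cv2.MORPH_CLOSE,np.ones((21,21))),.039))
cork=cv2.inRange(hsv,(5,80,120),(17,255,255))
print([hsv[p[1]-150,p[0]-330] for p in((394,205),(398,240),(365,215))])
print('cork',rect(cv2.morphologyEx(cork,cv2.MORPH_CLOSE,np.ones((5,5))),.0405))
z2=np.load('pics/side0.png.npz');s=z2['im']
cv2.imwrite('pics/side_c.png',np.hstack([cv2.resize(s[270:305,260:330],(400,200),interpolation=cv2.INTER_CUBIC),cv2.resize(s[155:205,275:345],(400,200),interpolation=cv2.INTER_CUBIC)])[:,:,::-1])
E
python3 m1.py
```

```text
case (((0.5469527840614319, -0.24936723709106445), (0.18118678033351898, 0.14374077320098877), 8.699980735778809), array([ 0.5461, -0.2496], dtype=float32), [[0.4465000033378601, -0.19200000166893005], [0.4683000147342682, -0.33410000801086426], [0.6474000215530396, -0.3066999912261963], [0.6255999803543091, -0.16459999978542328]])
lid (((0.5510904788970947, -0.25276702642440796), (0.32038190960884094, 0.36984241008758545), 89.06224060058594), array([ 0.5535, -0.2512], dtype=float32), [[0.3635999858379364, -0.4099000096321106], [0.7333999872207642, -0.41600000858306885], [0.7386000156402588, -0.09560000151395798], [0.36880001425743103, -0.08959999680519104]])
[array([ 17, 126, 221], dtype=uint8), array([ 27,  80, 225], dtype=uint8), array([ 11, 134,  61], dtype=uint8)]
cork (((0.5690252184867859, -0.31134033203125), (0.18987321853637695, 0.06703492999076843), 27.56808090209961), array([ 0.568 , -0.3111], dtype=float32), [[0.46939998865127563, -0.3255999982357025], [0.5004000067710876, -0.38499999046325684], [0.6686999797821045, -0.2971000075340271], [0.6377000212669373, -0.23770000040531158]])
```

View pics/side_c.png

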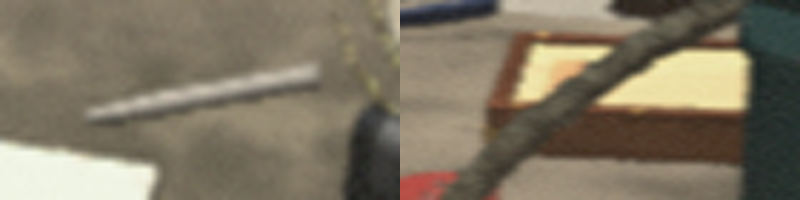

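Run:
```python
src=open('m1.py').read().split("y=cv2")[0]; exec(src)
y=((hsv[...,0]>20)&(hsv[...,2]>170)&(hsv[...,1]>60)).astype(np.uint8)
c=((hsv[...,0]<=19)&(hsv[...,2]>180)&(hsv[...,1]>100)).astype(np.uint8)
print('lid',rect(cv2.morphologyEx(y,cv2.MORPH_OPEN,np.ones((3,3))),.039))
print('cork',rect(cv2.morphologyEx(c,cv2.MORPH_CLOSE,np.ones((5,5))),.0405))
print('punch mid',tri(174.16,252.9,295.3,286.4))
print('ends',tri(165,234.5,275,290.5),tri(184.3,271,315.6,282.3))
s=np.load('pics/side0.png.npz')['im'];h2=cv2.cvtColor(s,cv2.COLOR_RGB2HSV)[155:205,275:345]
k=np.deg2rad(8.7);C=np.array([.547,-.2494]);x=np.array([np.cos(k),np.sin(k)])
for zz in(.0405,.045): 
    for o in (47,0,-84):
        P=C+x*o/1000;print(o,P,proj('side',np.r_[P,zz]),proj('top',np.r_[P,zz]))
# patch seen from side: corner of case rear-left in crop at (522,35)->
print('caseRL',tri(0,0,0,0)[0] if 0 else onz('side',275+122*70/400,155+38*50/200,.045))
# shaft heights
d=np.load('pics/top0.png.npz')['d']
for u,v in((240,203),(265,222),(290,243),(315,263),(340,284),(360,303),(385,330)):
    print(u,v,dep('top',u,v,d[v,u]))
```

```text
case (((0.5469527840614319, -0.24936723709106445), (0.18118678033351898, 0.14374077320098877), 8.699980735778809), array([ 0.5461, -0.2496], dtype=float32), [[0.4465000033378601, -0.19200000166893005], [0.4683000147342682, -0.33410000801086426], [0.6474000215530396, -0.3066999912261963], [0.6255999803543091, -0.16459999978542328]])
lid (((0.5397428274154663, -0.25491246581077576), (0.16873471438884735, 0.11762066185474396), 8.891416549682617), array([ 0.5324, -0.2549], dtype=float32), [[0.447299987077713, -0.20980000495910645], [0.46549999713897705, -0.3260999917984009], [0.6322000026702881, -0.30000001192092896], [0.6140000224113464, -0.18379999697208405]])
cork (((0.5906106233596802, -0.24636894464492798), (0.03414295241236687, 0.05780757591128349), 10.050875663757324), array([ 0.5902, -0.2468], dtype=float32), [[0.5687999725341797, -0.22089999914169312], [0.5788000226020813, -0.2777999937534332], [0.612500011920929, -0.2718000113964081], [0.602400004863739, -0.21490000188350677]])
punch mid (array([0.4779, 0.2837, 0.0055]), np.float64(0.0009395558635210409))
ends (array([0.5235, 0
[... 580 characters left out ...]
 -0.2423] (np.float64(305.02808055263756), np.float64(172.88356557834302)) (np.float64(392.0835423772294), np.float64(204.52119452533196))
0 [ 0.547  -0.2494] (np.float64(318.9281836852456), np.float64(173.57528535599687)) (np.float64(395.77630511574444), np.float64(223.62535177811017))
-84 [ 0.464  -0.2621] (np.float64(344.04345616298156), np.float64(174.82511282333851)) (np.float64(402.49965685215255), np.float64(258.4079733363343))
caseRL [ 0.6388 -0.2951  0.045 ]
240 203 [0.5853 0.121  0.0921]
265 222 [0.5272 0.0638 0.1874]
290 243 [0.4798 0.0145 0.2271]
315 263 [ 0.4397 -0.0322  0.2453]
340 284 [ 0.4001 -0.0791  0.2473]
360 303 [ 0.3645 -0.1185  0.2361]
385 330 [ 0.3097 -0.1796  0.1792]
```

Two-view checks agree: the punch is at (0.478, 0.284), z 5.5 mm, about 101 mm long. The cork is at (0.591, -0.246), measuring 34 x 58 mm with a yaw of about 9°. Next is the transit over the shaft with the fingers shut.

```bash
cat >> h.py <<'E'
def plan(wps,n5):
    """wps: list of (pos, jaw yaw deg, frac of rows); prints rows in tool axes"""
    p,R=st(); n=5*n5; F=[0]+[w[2] for w in wps]; P=[p]+[np.array(w[0]) for w in wps]
    jaw0=np.rad2deg(np.arctan2(R[1,2],R[0,2])); J=[jaw0]+[w[1] for w in wps]
    def RR(j): a=np.deg2rad(j);z=np.array([np.cos(a),np.sin(a),0]);x=np.array([0,0,-1.]);return np.c_[x,np.cross(z,x),z]
    for i in range(n):
        f=[(k+i)/n for k in(0,1)]
        q=[np.array([np.interp(g,F,[a[c] for a in P]) for c in range(3)]) for g in f]
        j=[np.interp(g,F,J) for g in f]
        if i==0: R0=R
        o=R0.T@(q[1]-q[0])*100
        R1=RR(j[1]);t=np.rad2deg(Rn.from_matrix(R0.T@R1).as_rotvec())
        print(np.round(o,2).tolist(),np.round(t,2).tolist(),end='\n\n' if i%5==4 else '\n'); R0=R1
E
python3 -c "
from h import *
plan([((.35,.45,.37),40,.22),((.5906,-.2465,.36),-81,1)],5)"
```

```text
t 0.1 p [0.2883 0.6096 0.23  ] F [-0.5 -0.3 -0.2] w 1.000562936890291 q [ 1.09  0.26  1.61  0.    1.27 -0.04]
[[-0.001 -0.904  0.428]
 [-0.002  0.428  0.904]
 [-1.     0.    -0.002]]
[-2.54, -2.25, -2.15] [4.49, -0.12, -0.0]
[-2.54, -2.42, -1.96] [4.49, 0.0, 0.0]
[-2.54, -2.56, -1.77] [4.49, 0.0, 0.0]
[-2.54, -2.69, -1.56] [4.49, 0.0, 0.0]
[-2.54, -2.81, -1.34] [4.49, 0.0, 0.0]

[-1.25, -3.19, -1.3] [5.35, 0.0, 0.0]
[0.05, -3.6, -1.16] [6.21, 0.0, 0.0]
[0.05, -3.7, -0.76] [6.21, 0.0, 0.0]
[0.05, -3.76, -0.36] [6.21, 0.0, 0.0]
[0.05, -3.78, 0.05] [6.21, 0.0, 0.0]

[0.05, -3.75, 0.46] [6.21, 0.0, 0.0]
[0.05, -3.68, 0.86] [6.21, 0.0, 0.0]
[0.05, -3.56, 1.25] [6.21, 0.0, 0.0]
[0.05, -3.41, 1.63] [6.21, 0.0, 0.0]
[0.05, -3.21, 1.99] [6.21, 0.0, 0.0]

[0.05, -2.98, 2.33] [6.21, 0.0, 0.0]
[0.05, -2.71, 2.64] [6.21, 0.0, 0.0]
[0.05, -2.41, 2.91] [6.21, 0.0, 0.0]
[0.05, -2.08, 3.16] [6.21, 0.0, 0.0]
[0.05, -1.73, 3.36] [6.21, 0.0, 0.0]

[0.05, -1.35, 3.53] [6.21, 0.0, 0.0]
[0.05, -0.96, 3.65] [6.21, 0.0, 0.0]
[0.05, -0.56, 3.74] [6.21, 0.0, 0.0]
[0.05, -0.16, 3.78] [6.21, 0.0, 0.0]
[0.05, 0.25, 3.77] [6.21, 0.0, 0.0]
```

Request:
carry_out(offset=[[-2.5,-2.3,-2.1],[-2.5,-2.4,-2.0],[-2.5,-2.6,-1.8],[-2.5,-2.7,-1.6],[-2.5,-2.8,-1.3]], delta_rot=[[4.5,0,0],[4.5,0,0],[4.5,0,0],[4.5,0,0],[4.5,0,0]], fingers=-1)

```text
time: 0.52
tool_pos: [0.345, 0.4628, 0.3566]
tcp_rot: [-0.574, 1.495, 0.573]
wrist_force: [0.8, -0.3, 0.1]
width: 0.302
```

Request:
carry_out(offset=[[-1.2,-3.2,-1.3],[0,-3.6,-1.2],[0,-3.7,-0.8],[0,-3.8,-0.4],[0,-3.8,0]], delta_rot=[[5.4,0,0],[6.2,0,0],[6.2,0,0],[6.2,0,0],[6.2,0,0]])

```text
time: 0.93
tool_pos: [0.4047, 0.286, 0.368]
tcp_rot: [-0.161, 1.565, 0.16]
wrist_force: [0.5, 0.3, -0.2]
width: 0.002
```

Request:
carry_out(offset=[[0,-3.7,0.5],[0,-3.7,0.9],[0,-3.6,1.2],[0,-3.4,1.6],[0,-3.2,2.0]], delta_rot=[[6.2,0,0],[6.2,0,0],[6.2,0,0],[6.2,0,0],[6.2,0,0]])

```text
time: 1.35
tool_pos: [0.466, 0.1075, 0.368]
tcp_rot: [0.264, 1.555, -0.265]
wrist_force: [0.9, -0.3, -0.6]
width: -0.001
```

Request:
carry_out(offset=[[0,-3.0,2.3],[0,-2.7,2.6],[0,-2.4,2.9],[0,-2.1,3.2],[0,-1.7,3.4]], delta_rot=[[6.2,0,0],[6.2,0,0],[6.2,0,0],[6.2,0,0],[6.2,0,0]])

```text
time: 1.77
tool_pos: [0.5276, -0.0715, 0.3679]
tcp_rot: [0.686, 1.46, -0.686]
wrist_force: [0.8, 0.4, 0.3]
width: -0.001
```

Request:
carry_out(offset=[[0,-1.3,3.5],[0,-1.0,3.7],[0,-0.6,3.7],[0,-0.2,3.8],[0,0.2,3.7]], delta_rot=[[6.2,0,0],[6.2,0,0],[6.2,0,0],[6.2,0,0],[6.2,0,0]])

```text
time: 2.18
tool_pos: [0.5879, -0.2498, 0.3675]
tcp_rot: [1.097, 1.278, -1.097]
wrist_force: [0.6, 1.0, -0.1]
width: -0.001
```

```bash
python3 -c "
from h import *
plan([((.5906,-.2465,.10),-81,1)],2)
snap('top','top1.png')"
```

```text
t 2.1833 p [ 0.5879 -0.2498  0.3675] F [ 0.6  1.  -0.1] w -0.0010928532725089043 q [-0.44  0.15  1.5   0.    1.5   0.98]
[[-0.001  0.989  0.151]
 [ 0.     0.151 -0.989]
 [-1.    -0.001 -0.001]]
[2.68, 0.03, -0.03] [-0.03, -0.04, 0.05]
[2.68, 0.03, -0.03] [-0.03, 0.0, 0.0]
[2.68, 0.03, -0.03] [-0.03, 0.0, 0.0]
[2.68, 0.03, -0.03] [-0.03, 0.0, 0.0]
[2.68, 0.03, -0.03] [-0.03, 0.0, 0.0]

[2.68, 0.03, -0.03] [-0.03, 0.0, 0.0]
[2.68, 0.03, -0.03] [-0.03, 0.0, 0.0]
[2.68, 0.03, -0.03] [-0.03, 0.0, 0.0]
[2.68, 0.03, -0.03] [-0.03, 0.0, 0.0]
[2.68, 0.03, -0.03] [-0.03, 0.0, 0.0]
```

View pics/top1.png

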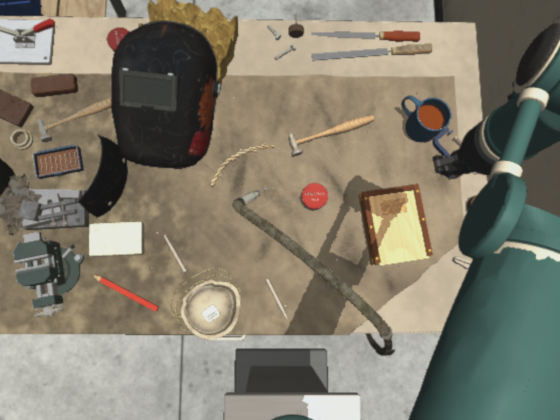

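The view shows nothing disturbed: the lid is still shut and the arm is at the right, over the case. I'll descend to just above the cork.

Request:
carry_out(offset=[[3.5,0.1,-0.1],[3.8,0.1,-0.1],[3.8,0.1,-0.1],[3.8,0,0],[3.8,0,0]], delta_rot=[[0,0,0],[0,0,0],[0,0,0],[0,0,0],[0,0,0]])

```text
time: 2.65
tool_pos: [0.5898, -0.2441, 0.1792]
tcp_rot: [1.093, 1.28, -1.093]
wrist_force: [1.3, -0.3, -0.6]
width: -0.001
```

Request:
carry_out(offset=[[3.6,0,0],[3.2,0,0],[2.6,0,0],[1.6,0,0],[0.8,0,0]], delta_rot=[[0,0,0],[0,0,0],[0,0,0],[0,0,0],[0,0,0]])

```text
time: 3.07
tool_pos: [0.5875, -0.243, 0.059]
tcp_rot: [1.092, 1.286, -1.095]
wrist_force: [-1.8, 0.1, -0.2]
width: -0.003
```

Request:
carry_out(offset=[[0.3,0,0],[0.2,0,0],[0.1,0,0],[0.08,0,0],[0.08,0,0]], delta_rot=[[0,0,0],[0,0,0],[0,0,0],[0,0,0],[0,0,0]])

```text
time: 3.48
tool_pos: [0.5915, -0.245, 0.0574]
tcp_rot: [1.093, 1.276, -1.092]
wrist_force: [0.7, -0.3, -0.0]
width: -0.003
```

Request:
carry_out(offset=[[0.3,0,0],[0.3,0,0],[0.2,0,0],[0.1,0,0],[0.08,0,0]], delta_rot=[[0,0,0],[0,0,0],[0,0,0],[0,0,0],[0,0,0]])

```text
time: 3.9
tool_pos: [0.5902, -0.2444, 0.0455]
tcp_rot: [1.093, 1.28, -1.093]
wrist_force: [-0.8, -0.3, 0.6]
width: 0.001
```

Request:
carry_out(offset=[[0.08,0,0],[0.08,0,0],[0.08,0,0],[0.08,0,0],[0.08,0,0]], delta_rot=[[0,0,0],[0,0,0],[0,0,0],[0,0,0],[0,0,0]])

```text
time: 4.32
tool_pos: [0.5904, -0.2445, 0.0418]
tcp_rot: [1.093, 1.279, -1.093]
wrist_force: [-0.0, -1.2, -0.4]
width: 0.0
```

Request:
carry_out(offset=[[0.06,0,0],[0.06,0,0],[0.06,0,0],[0.06,0,0],[0,0,0]], delta_rot=[[0,0,0],[0,0,0],[0,0,0],[0,0,0],[0,0,0]])

```text
time: 4.73
tool_pos: [0.5904, -0.2445, 0.0405]
tcp_rot: [1.093, 1.279, -1.093]
wrist_force: [-2.7, 1.6, 6.7]
width: 0.002
```

Request:
carry_out(offset=[[0.05,0,0],[0.05,0,0],[0,0,0],[0,0,0],[0,0,0]], delta_rot=[[0,0,0],[0,0,0],[0,0,0],[0,0,0],[0,0,0]])

```text
time: 5.15
tool_pos: [0.5905, -0.2445, 0.0405]
tcp_rot: [1.093, 1.279, -1.093]
wrist_force: [-4.4, 1.1, 11.5]
width: -0.001
```

Request:
carry_out(offset=[[0.05,0,0],[0.05,0,0],[0.03,0,0],[0,0,0],[0,0,0]], delta_rot=[[0,0,0],[0,0,0],[0,0,0],[0,0,0],[0,0,0]])

```text
time: 5.57
tool_pos: [0.5905, -0.2446, 0.0405]
tcp_rot: [1.093, 1.279, -1.093]
wrist_force: [-6.7, 3.4, 17.9]
width: 0.0
```

Request:
carry_out(offset=[[0,-0.15,0],[0,-0.2,0],[0,-0.2,0],[0,-0.2,0],[0,-0.2,0]], delta_rot=[[0,0,0],[0,0,0],[0,0,0],[0,0,0],[0,0,0]])

```text
time: 5.98
tool_pos: [0.5858, -0.2468, 0.0406]
tcp_rot: [1.095, 1.27, -1.088]
wrist_force: [7.0, 2.8, 6.6]
width: 0.001
```

Request:
carry_out(offset=[[0,-0.2,0],[0,-0.2,0],[0,-0.2,0],[0,-0.2,0],[0,-0.2,0]], delta_rot=[[0,0,0],[0,0,0],[0,0,0],[0,0,0],[0,0,0]])

```text
time: 6.4
tool_pos: [0.5759, -0.2487, 0.0405]
tcp_rot: [1.095, 1.269, -1.088]
wrist_force: [5.5, 0.8, 6.8]
width: -0.001
```

Request:
carry_out(offset=[[0.05,0,0],[0.05,0,0],[0.05,0,0],[0.03,0,0],[0,0,0]], delta_rot=[[0,0,0],[0,0,0],[0,0,0],[0,0,0],[0,0,0]])

```text
time: 6.82
tool_pos: [0.5757, -0.2488, 0.0404]
tcp_rot: [1.095, 1.27, -1.089]
wrist_force: [0.3, 2.4, 16.5]
width: 0.003
```

Run:
```python
from h import *
st();im,d=snap('top','top2.png')
cv2.imwrite('pics/crop2.png',cv2.resize(im[170:290,330:490],(640,480),interpolation=cv2.INTER_CUBIC)[:,:,::-1])
```

```text
t 6.8167 p [ 0.5757 -0.2488  0.0404] F [ 0.3  2.4 16.5] w 0.002576685882164627 q [-0.45  0.35  1.88  0.    0.91  0.96]
[[ 0.009  0.988  0.156]
 [-0.003  0.156 -0.988]
 [-1.     0.008  0.004]]
```

View pics/crop2.png

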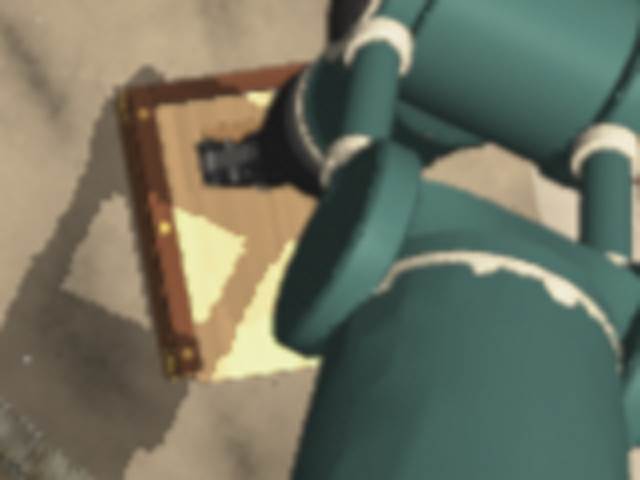

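The lid's front edge, at (300,377) in the crop, has not moved. The fingertips slipped about 15 mm along the cork because the drag unloaded the press. I'll lift, go back to the cork centre and add press while dragging.

Request:
carry_out(offset=[[-0.3,0,0],[-0.4,0,0],[-0.3,0.6,0],[0,0.7,0],[0,0.5,0]], delta_rot=[[0,0,0],[0,0,0],[0,0,0],[0,0,0],[0,0,0]])

```text
time: 7.28
tool_pos: [0.5897, -0.2446, 0.0452]
tcp_rot: [1.093, 1.279, -1.093]
wrist_force: [0.0, -1.0, -0.3]
width: 0.004
```

Request:
carry_out(offset=[[0.08,0,0],[0.08,0,0],[0.08,0,0],[0,0,0],[0,0,0]], delta_rot=[[0,0,0],[0,0,0],[0,0,0],[0,0,0],[0,0,0]])

```text
time: 7.7
tool_pos: [0.5884, -0.2446, 0.0425]
tcp_rot: [1.093, 1.28, -1.093]
wrist_force: [0.4, -0.0, 0.2]
width: -0.001
```

Request:
carry_out(offset=[[0.08,0,0],[0.08,0,0],[0.08,0,0],[0.08,0,0],[0.08,0,0]], delta_rot=[[0,0,0],[0,0,0],[0,0,0],[0,0,0],[0,0,0]])

```text
time: 8.12
tool_pos: [0.5889, -0.2448, 0.0405]
tcp_rot: [1.093, 1.28, -1.093]
wrist_force: [-6.2, 1.8, 13.1]
width: -0.005
```

Request:
carry_out(offset=[[0.06,-0.05,0],[0.06,-0.05,0],[0.03,-0.05,0],[0,0,0],[0,0,0]], delta_rot=[[0,0,0],[0,0,0],[0,0,0],[0,0,0],[0,0,0]])

```text
time: 8.53
tool_pos: [0.5888, -0.2448, 0.0405]
tcp_rot: [1.094, 1.277, -1.091]
wrist_force: [-2.5, 3.4, 12.7]
width: 0.002
```

Request:
carry_out(offset=[[0.08,-0.05,0],[0.08,-0.07,0],[0.08,-0.07,0],[0.08,-0.07,0],[0.06,-0.05,0]], delta_rot=[[0,0,0],[0,0,0],[0,0,0],[0,0,0],[0,0,0]])

```text
time: 8.95
tool_pos: [0.5889, -0.245, 0.0404]
tcp_rot: [1.097, 1.272, -1.088]
wrist_force: [-2.5, 10.8, 30.0]
width: 0.004
```

Request:
carry_out(offset=[[-0.1,0,0],[-0.08,0,0],[-0.04,0,0],[0,0,0],[0,0,0]], delta_rot=[[0,0,0],[0,0,0],[0,0,0],[0,0,0],[0,0,0]])

```text
time: 9.37
tool_pos: [0.5888, -0.2449, 0.0405]
tcp_rot: [1.097, 1.272, -1.088]
wrist_force: [2.7, 6.5, 15.2]
width: 0.008
```

Request:
carry_out(offset=[[0.03,-0.06,-0.04],[0.03,-0.06,-0.04],[0.03,-0.06,0],[0,0,0],[0,0,0]], delta_rot=[[0,0,0],[0,0,0],[0,0,0],[0,0,0],[0,0,0]])

```text
time: 9.78
tool_pos: [0.5888, -0.2449, 0.0405]
tcp_rot: [1.098, 1.268, -1.086]
wrist_force: [4.5, 6.9, 15.7]
width: 0.002
```

Request:
carry_out(offset=[[0.04,-0.08,-0.05],[0.04,-0.08,-0.05],[0.04,-0.08,-0.05],[0.03,-0.06,0],[0,0,0]], delta_rot=[[0,0,0],[0,0,0],[0,0,0],[0,0,0],[0,0,0]])

```text
time: 10.2
tool_pos: [0.5886, -0.2449, 0.0405]
tcp_rot: [1.099, 1.262, -1.083]
wrist_force: [10.4, 6.4, 14.3]
width: -0.005
```

Request:
carry_out(offset=[[0.04,-0.08,0],[0.04,-0.1,0],[0.02,-0.1,0],[0.02,-0.15,0],[0,-0.15,0]], delta_rot=[[0,0,0],[0,0,0],[0,0,0],[0,0,0],[0,0,0]])

```text
time: 10.62
tool_pos: [0.5849, -0.2456, 0.0405]
tcp_rot: [1.1, 1.258, -1.081]
wrist_force: [13.3, 8.7, 17.6]
width: -0.001
```

Request:
carry_out(offset=[[0,-0.15,-0.05],[0,-0.15,-0.05],[0,-0.15,-0.05],[0,-0.15,-0.05],[0,-0.15,-0.05]], delta_rot=[[0,0,0],[0,0,0],[0,0,0],[0,0,0],[0,0,0]])

```text
time: 11.03
tool_pos: [0.5767, -0.2465, 0.0405]
tcp_rot: [1.097, 1.257, -1.082]
wrist_force: [10.3, 1.0, 17.2]
width: 0.001
```

```bash
cat > lidx.py <<'E'
from h import *
import sys
# front edge of the lid: lowest lid-coloured (yellow) pixel along case-fixed columns
im,d=snap('top',sys.argv[1]);hsv=cv2.cvtColor(im,cv2.COLOR_RGB2HSV)
k=np.deg2rad(9);ex=np.array([np.cos(k),np.sin(k)]);ey=np.array([-ex[1],ex[0]]);C=np.array([.5442,-.2538])
for w in(-.03,0,.03,.045):
    xs=np.arange(-.24,.1,.001);hit=[]
    for x in xs:
        u,v=[int(round(a)) for a in proj('top',np.r_[C+x*ex+w*ey,.039])];h=hsv[v,u]
        hit.append(20<h[0]<36 and h[1]>60 and h[2]>130)
    xs=xs[np.array(hit)];print(w,xs[:3],xs[-3:],len(xs))
E
python3 lidx.py top3.png
python3 - <<'E'
import numpy as np
exec(open('lidx.py').read().replace("im,d=snap('top',sys.argv[1])","im=np.load('pics/top2.png.npz')['im']"))
E
```

```text
-0.03 [] [] 0
0 [-0.102 -0.101 -0.1  ] [-0.023 -0.022 -0.021] 23
0.03 [-0.1   -0.099 -0.098] [-0.006 -0.005 -0.004] 42
0.045 [-0.1   -0.099 -0.098] [0.006 0.007 0.008] 82
-0.03 [] [] 0
0 [-0.09  -0.089 -0.088] [-0.025 -0.024 -0.023] 25
0.03 [-0.088 -0.087 -0.086] [2.22044605e-16 1.00000000e-03 3.00000000e-03] 38
0.045 [-0.088 -0.087 -0.086] [0.008 0.009 0.01 ] 73
```

The lid now moves with the fingers, 12 mm each. I'll carry on at these forces.

Request:
carry_out(offset=[[0,-0.2,0],[0,-0.25,0],[0,-0.3,0],[0,-0.3,0],[0,-0.3,0]], delta_rot=[[0,0,0],[0,0,0],[0,0,0],[0,0,0],[0,0,0]])

```text
time: 11.5
tool_pos: [0.5634, -0.2487, 0.0405]
tcp_rot: [1.097, 1.257, -1.082]
wrist_force: [12.4, 3.8, 17.3]
width: 0.005
```

Request:
carry_out(offset=[[0,-0.3,0],[0,-0.3,0],[0,-0.3,0],[0,-0.3,0],[0,-0.3,0]], delta_rot=[[0,0,0],[0,0,0],[0,0,0],[0,0,0],[0,0,0]])

```text
time: 11.92
tool_pos: [0.5487, -0.251, 0.0405]
tcp_rot: [1.098, 1.256, -1.082]
wrist_force: [12.4, 3.6, 18.1]
width: 0.001
```

Request:
carry_out(offset=[[0,-0.35,0],[0,-0.35,0],[0,-0.35,0],[0,-0.35,0],[0,-0.35,0]], delta_rot=[[0,0,0],[0,0,0],[0,0,0],[0,0,0],[0,0,0]])

```text
time: 12.33
tool_pos: [0.5316, -0.2536, 0.0405]
tcp_rot: [1.098, 1.256, -1.082]
wrist_force: [13.0, 5.3, 19.7]
width: -0.004
```

Request:
carry_out(offset=[[0,-0.35,0],[0,-0.35,0],[0,-0.35,0],[0,-0.35,0],[0,-0.35,0]], delta_rot=[[0,0,0],[0,0,0],[0,0,0],[0,0,0],[0,0,0]])

```text
time: 12.75
tool_pos: [0.5145, -0.2562, 0.0405]
tcp_rot: [1.099, 1.256, -1.082]
wrist_force: [12.4, 6.3, 19.7]
width: -0.001
```

```bash
python3 lidx.py top4.png
```

```text
-0.03 [-0.076 -0.075 -0.074] [-0.066 -0.065 -0.064] 13
0 [-0.114 -0.113 -0.112] [0.049 0.05  0.051] 34
0.03 [-0.157 -0.156 -0.155] [-0.069 -0.068 -0.067] 59
0.045 [-0.164 -0.163 -0.162] [0.048 0.049 0.05 ] 80
```

Request:
carry_out(offset=[[-0.02,-0.35,-0.05],[-0.02,-0.35,-0.05],[0,-0.35,0],[0,-0.35,0],[0,-0.35,0]], delta_rot=[[0,0,0],[0,0,0],[0,0,0],[0,0,0],[0,0,0]])

```text
time: 13.22
tool_pos: [0.4965, -0.2589, 0.0405]
tcp_rot: [1.097, 1.256, -1.084]
wrist_force: [12.5, 3.9, 18.2]
width: 0.0
```

Request:
carry_out(offset=[[-0.01,-0.35,0],[0,-0.35,0],[0,-0.35,0],[0,-0.35,0],[0,-0.35,0]], delta_rot=[[0,0,0],[0,0,0],[0,0,0],[0,0,0],[0,0,0]])

```text
time: 13.63
tool_pos: [0.4791, -0.2616, 0.0404]
tcp_rot: [1.097, 1.256, -1.084]
wrist_force: [12.0, 5.3, 19.2]
width: 0.003
```

Request:
carry_out(offset=[[-0.01,-0.35,0],[-0.01,-0.35,0],[0,-0.35,0],[0,-0.35,0],[0,-0.2,0]], delta_rot=[[0,0,0],[0,0,0],[0,0,0],[0,0,0],[0,0,0]])

```text
time: 14.05
tool_pos: [0.4627, -0.2642, 0.0401]
tcp_rot: [1.097, 1.257, -1.085]
wrist_force: [12.9, 4.1, 15.1]
width: 0.001
```

Request:
carry_out(offset=[[-0.1,0,0],[-0.1,0,0],[-0.1,0,0],[-0.4,0,0],[-0.8,0,0]], delta_rot=[[0,0,0],[0,0,0],[0,0,0],[0,0,0],[0,0,0]])

```text
time: 14.47
tool_pos: [0.4516, -0.2599, 0.0477]
tcp_rot: [1.093, 1.282, -1.094]
wrist_force: [-0.4, -0.1, 0.4]
width: -0.001
```

Request:
carry_out(offset=[[-2,0,0],[-4,0,0],[-4,0,0],[-4,0,0],[-4,0,0]], delta_rot=[[0,0,0],[0,0,0],[0,0,0],[0,0,0],[0,0,0]])

```text
time: 14.88
tool_pos: [0.451, -0.2597, 0.2292]
tcp_rot: [1.093, 1.282, -1.094]
wrist_force: [0.6, -1.0, -0.0]
width: 0.004
```

```bash
python3 lidx.py top5.png;python3 -c "
from h import *
plan([((.52,.0,.36),-10,.45),((.478,.2837,.34),-59.5+90,1)],3)
"
```

```text
-0.03 [-0.215 -0.214 -0.213] [-0.052 -0.051 -0.05 ] 127
0 [-0.215 -0.214 -0.213] [-0.05  -0.049 -0.048] 104
0.03 [-0.215 -0.214 -0.213] [-0.141 -0.14  -0.139] 77
0.045 [-0.215 -0.214 -0.213] [0.048 0.049 0.05 ] 74
t 14.9333 p [ 0.4555 -0.2625  0.2391] F [ 2.1 -1.5  6.6] w -0.00040746495288414693 q [-0.57 -0.03  1.92 -0.    1.24  0.84]
[[ 0.01   0.988  0.156]
 [-0.007  0.156 -0.988]
 [-1.     0.009  0.008]]
[-1.81, 1.57, -3.68] [-10.52, 0.52, -0.48]
[-1.79, 2.2, -3.35] [-10.52, 0.0, 0.0]
[-1.79, 2.77, -2.89] [-10.52, 0.0, 0.0]
[-1.79, 3.25, -2.33] [-10.52, 0.0, 0.0]
[-1.79, 3.63, -1.7] [-10.52, 0.0, 0.0]

[-1.79, 3.87, -1.01] [-10.52, 0.0, 0.0]
[-1.28, 3.77, -0.6] [-9.12, 0.0, 0.0]
[0.24, 3.32, -1.03] [-4.91, 0.0, 0.0]
[0.24, 3.4, -0.74] [-4.91, 0.0, 0.0]
[0.24, 3.45, -0.45] [-4.91, 0.0, 0.0]

[0.24, 3.47, -0.15] [-4.91, 0.0, 0.0]
[0.24, 3.47, 0.15] [-4.91, 0.0, 0.0]
[0.24, 3.45, 0.44] [-4.91, 0.0, 0.0]
[0.24, 3.4, 0.74] [-4.91, 0.0, 0.0]
[0.24, 3.32, 1.03] [-4.91, 0.0, 0.0]
```

```bash
python3 -c "
from h import *
plan([((.50,-.15,.36),-78,.23),((.478,.2837,.34),-59.5,.85),((.478,.2837,.25),-59.5,1)],4)
"
```

```text
t 14.9333 p [ 0.4555 -0.2625  0.2391] F [ 2.1 -1.5  6.6] w -0.00040746495288414693 q [-0.57 -0.03  1.92 -0.    1.24  0.84]
[[ 0.01   0.988  0.156]
 [-0.007  0.156 -0.988]
 [-1.     0.009  0.008]]
[-2.63, 1.36, -2.24] [-0.65, 0.47, -0.52]
[-2.63, 1.36, -2.25] [-0.66, 0.0, 0.0]
[-2.63, 1.39, -2.23] [-0.66, 0.0, 0.0]
[-2.63, 1.41, -2.22] [-0.66, 0.0, 0.0]
[-1.51, 1.08, -2.7] [-0.99, 0.0, 0.0]

[0.16, 0.59, -3.45] [-1.49, 0.0, 0.0]
[0.16, 0.68, -3.44] [-1.49, 0.0, 0.0]
[0.16, 0.77, -3.42] [-1.49, 0.0, 0.0]
[0.16, 0.86, -3.4] [-1.49, 0.0, 0.0]
[0.16, 0.95, -3.37] [-1.49, 0.0, 0.0]

[0.16, 1.03, -3.35] [-1.49, 0.0, 0.0]
[0.16, 1.12, -3.32] [-1.49, 0.0, 0.0]
[0.16, 1.21, -3.29] [-1.49, 0.0, 0.0]
[0.16, 1.29, -3.26] [-1.49, 0.0, 0.0]
[0.16, 1.38, -3.22] [-1.49, 0.0, 0.0]

[0.16, 1.46, -3.18] [-1.49, 0.0, 0.0]
[0.16, 1.54, -3.14] [-1.49, 0.0, 0.0]
[3.0, 0.0, 0.0] [0.0, 0.0, 0.0]
[3.0, 0.0, 0.0] [0.0, 0.0, 0.0]
[3.0, 0.0, 0.0] [0.0, 0.0, 0.0]
```

Request:
carry_out(offset=[[-2.6,1.4,-2.2],[-2.6,1.4,-2.2],[-2.6,1.4,-2.2],[-2.6,1.4,-2.2],[-1.5,1.1,-2.7]], delta_rot=[[-0.7,0,0],[-0.7,0,0],[-0.7,0,0],[-0.7,0,0],[-1.0,0,0]])

```text
time: 15.35
tool_pos: [0.4983, -0.1349, 0.3498]
tcp_rot: [1.044, 1.304, -1.042]
wrist_force: [1.7, -0.1, 0.5]
width: -0.003
```

Request:
carry_out(offset=[[0.2,0.6,-3.4],[0.2,0.7,-3.4],[0.2,0.8,-3.4],[0.2,0.9,-3.4],[0.2,0.9,-3.4]], delta_rot=[[-1.5,0,0],[-1.5,0,0],[-1.5,0,0],[-1.5,0,0],[-1.5,0,0]], fingers=-0.1)

```text
time: 15.77
tool_pos: [0.4876, 0.0404, 0.3362]
tcp_rot: [0.943, 1.358, -0.945]
wrist_force: [0.6, -0.4, -0.3]
width: 0.452
```

Request:
carry_out(offset=[[0.2,1.0,-3.4],[0.2,1.1,-3.3],[0.2,1.2,-3.3],[0.2,1.3,-3.3],[0.2,1.4,-3.2]], delta_rot=[[-1.5,0,0],[-1.5,0,0],[-1.5,0,0],[-1.5,0,0],[-1.5,0,0]])

```text
time: 16.18
tool_pos: [0.4773, 0.2157, 0.3262]
tcp_rot: [0.843, 1.402, -0.845]
wrist_force: [0.8, -0.1, -0.6]
width: 0.446
```

Request:
carry_out(offset=[[0.2,1.5,-3.2],[0.2,1.5,-3.1],[3,0,0],[3,0,0],[3,0,0]], delta_rot=[[-1.5,0,0],[-1.5,0,0],[0,0,0],[0,0,0],[0,0,0]])

```text
time: 16.6
tool_pos: [0.4741, 0.2847, 0.2317]
tcp_rot: [0.803, 1.417, -0.804]
wrist_force: [-0.7, -1.2, 0.3]
width: 0.448
```

Run:
```python
from h import *
im,d=snap('top','top6.png')
cv2.imwrite('pics/crop6.png',cv2.resize(im[170:310,340:460],(600,700)[:2],interpolation=cv2.INTER_CUBIC)[:600,:,::-1])
plan([((.478,.2837,.10),-59.5,.5),((.478,.2837,.03),-59.5,1)],2)
```

```text
t 16.65 p [0.4703 0.2822 0.2239] F [-2.4 -1.5 -4.8] w 0.4474651020392124 q [ 0.5   0.04  1.88 -0.    1.24  1.53]
[[-0.011  0.858  0.513]
 [-0.006  0.513 -0.858]
 [-1.    -0.013 -0.   ]]
[2.47, 0.18, 0.05] [0.07, -0.02, 0.73]
[2.48, 0.15, 0.05] [0.07, 0.0, 0.0]
[2.48, 0.15, 0.05] [0.07, 0.0, 0.0]
[2.48, 0.15, 0.05] [0.07, 0.0, 0.0]
[2.48, 0.15, 0.05] [0.07, 0.0, 0.0]

[1.4, 0.0, 0.0] [0.0, 0.0, 0.0]
[1.4, 0.0, 0.0] [0.0, 0.0, 0.0]
[1.4, 0.0, 0.0] [0.0, 0.0, 0.0]
[1.4, 0.0, 0.0] [0.0, 0.0, 0.0]
[1.4, 0.0, 0.0] [0.0, 0.0, 0.0]
```

View pics/crop6.png

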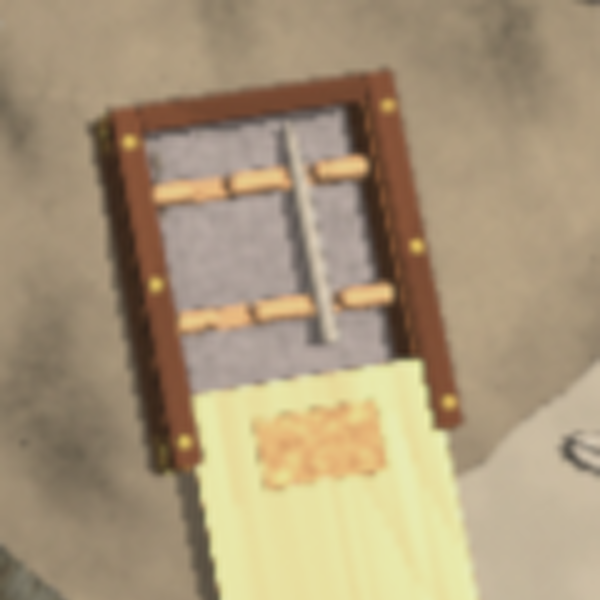

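The case is open: two cross bars are visible, with the resident punch from (288,125) to (330,340) in the crop. The empty notches are on the left at about (207,190) and (233,317), and the lid edge is well clear at row 385. Next I descend to the loose punch.

Request:
carry_out(offset=[[2.5,0.1,0],[2.5,0.1,0],[2.5,0.1,0],[2.5,0.1,0],[2.5,0,0]], delta_rot=[[0,0,0],[0,0,0],[0,0,0],[0,0,0],[0,0,0]])

```text
time: 17.07
tool_pos: [0.4782, 0.2857, 0.1074]
tcp_rot: [0.805, 1.417, -0.806]
wrist_force: [-0.3, 0.9, -0.8]
width: 0.452
```

Request:
carry_out(offset=[[2.2,0,0],[1.6,0,0],[0.8,0,0],[0.4,0,0],[0,0,0]], delta_rot=[[0,0,0],[0,0,0],[0,0,0],[0,0,0],[0,0,0]])

```text
time: 17.48
tool_pos: [0.478, 0.2857, 0.0577]
tcp_rot: [0.804, 1.417, -0.806]
wrist_force: [0.6, -0.6, 0.9]
width: 0.451
```

Run:
```python
from h import *
np.set_printoptions(suppress=True,precision=4)
plan([((.478,.2837,.004),-59.5,1)],1)
im,d=snap('side','side2.png');t=np.load('pics/top6.png.npz')['im'];hsv=cv2.cvtColor(t,cv2.COLOR_RGB2HSV)
cv2.imwrite('pics/c7.png',np.hstack([cv2.resize(im[240:320,240:340],(400,400),interpolation=cv2.INTER_CUBIC),cv2.resize(t[185:245,362:422],(400,400),interpolation=cv2.INTER_CUBIC)])[:,:,::-1])
k=np.deg2rad(9);ex=np.array([np.cos(k),np.sin(k)]);ey=np.array([-ex[1],ex[0]]);C=np.array([.5442,-.2538])
for n,(u,v,z) in dict(rn=(381.5,208,.016),fn=(386.5,233.3,.016),p1=(397.8,195.5,.026),p2=(406,238,.026),rearbar_l=(372,208.5,.027),frontbar_l=(376.5,234,.027),rbr=(412,203,.027),fbr=(417,228.5,.027)).items():
    P=onz('top',u,v,z)[:2]-C;print(n,P+C,P@ex,P@ey)
```

```text
t 17.4833 p [0.478  0.2857 0.0577] F [ 0.6 -0.6  0.9] w 0.4510461659142164 q [ 0.49  0.21  2.01 -0.    0.92  1.53]
[[-0.001  0.859  0.512]
 [-0.001  0.512 -0.859]
 [-1.    -0.002 -0.   ]]
[1.07, -0.02, 0.03] [0.05, -0.0, 0.09]
[1.07, -0.02, 0.03] [0.05, 0.0, 0.0]
[1.07, -0.02, 0.03] [0.05, 0.0, 0.0]
[1.07, -0.02, 0.03] [0.05, 0.0, 0.0]
[1.07, -0.02, 0.03] [0.05, 0.0, 0.0]

rn [ 0.5901 -0.224 ] 0.050023406616772875 0.02225348543422061
fn [ 0.5273 -0.2341] -0.013650965352493018 0.022079571247823004
p1 [ 0.6198 -0.2627] 0.07329447981029223 -0.020657144714254554
p2 [ 0.5148 -0.2785] -0.03290650935402032 -0.019798150922407522
rearbar_l [ 0.5867 -0.1977] 0.05072268004893471 0.04872731664714103
frontbar_l [ 0.524  -0.2067] -0.012595770853327649 0.049647787387433265
rbr [ 0.6011 -0.2967] 0.049492011323123315 -0.05128096874238807
fbr [ 0.5381 -0.3061] -0.014237330315279531 -0.050685448540977375
```

View pics/c7.png

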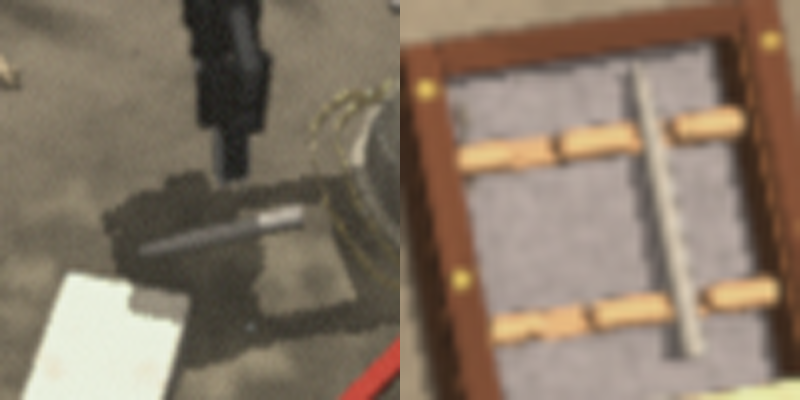

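The side view shows the fingers straddling the punch; the empty notches sit at (0.559, -0.229), yaw 9°. Bar spacing measures 64 mm and the notch offset 22 mm, as the text says. Now the grasp.

Request:
carry_out(offset=[[1.5,0,0.1],[1.5,0,0.1],[1.2,0,0],[0.7,0,0],[0.3,0,0]], delta_rot=[[0,0,0],[0,0,0],[0,0,0],[0,0,0],[0,0,0]])

```text
time: 17.95
tool_pos: [0.479, 0.2842, 0.0054]
tcp_rot: [0.804, 1.417, -0.806]
wrist_force: [-0.0, -0.6, -0.4]
width: 0.448
```

Request:
carry_out(offset=[[0.1,0,0],[0,0,0],[0,0,0],[0,0,0],[0,0,0]], delta_rot=[[0,0,0],[0,0,0],[0,0,0],[0,0,0],[0,0,0]])

```text
time: 18.37
tool_pos: [0.4799, 0.2847, 0.0057]
tcp_rot: [0.806, 1.416, -0.804]
wrist_force: [0.3, 0.3, 0.0]
width: 0.449
```

Request:
carry_out(offset=[[0.1,-0.1,0],[0.15,-0.1,0],[0.05,0,0],[0,0,0],[0,0,0]], delta_rot=[[0,0,0],[0,0,0],[0,0,0],[0,0,0],[0,0,0]])

```text
time: 18.78
tool_pos: [0.4775, 0.2833, 0.0019]
tcp_rot: [0.805, 1.417, -0.805]
wrist_force: [0.0, -0.1, 0.2]
width: 0.454
```

Request:
carry_out(offset=[[0,0,0],[0,0,0],[0,0,0],[0,0,0],[0,0,0]], delta_rot=[[0,0,0],[0,0,0],[0,0,0],[0,0,0],[0,0,0]], fingers=-1, newtons=60)

```text
time: 19.2
tool_pos: [0.4779, 0.2835, 0.0022]
tcp_rot: [0.805, 1.416, -0.805]
wrist_force: [-0.9, -0.8, 2.1]
width: 0.073
```

Request:
carry_out(offset=[[-0.3,0,0],[-0.8,0,0],[-1.5,0,0],[-2.5,0,0],[-3,0,0]], delta_rot=[[0,0,0],[0,0,0],[0,0,0],[0,0,0],[0,0,0]])

```text
time: 19.62
tool_pos: [0.4759, 0.2824, 0.0823]
tcp_rot: [0.802, 1.419, -0.808]
wrist_force: [-0.2, -1.1, -1.9]
width: 0.075
```

Run:
```python
from h import *
im,d=snap('side','side3.png');t,_=snap('top','top7.png')
cv2.imwrite('pics/c8.png',np.hstack([cv2.resize(im[210:310,240:340],(400,400),interpolation=cv2.INTER_CUBIC),cv2.resize(t[210:290,130:210],(400,400),interpolation=cv2.INTER_CUBIC)])[:,:,::-1])
plan([((.49,.25,.36),-62,.3),((.559,-.229,.36),-81,1)],4)
```

```text
t 19.7167 p [0.4816 0.2855 0.0889] F [1.2 0.3 0.3] w 0.07269962835805914 q [ 0.49  0.17  1.99 -0.    0.96  1.52]
[[ 0.009  0.859  0.512]
 [ 0.005  0.512 -0.859]
 [-1.     0.01   0.001]]
[-4.52, -0.14, 0.58] [0.46, 0.03, -0.59]
[-4.52, -0.18, 0.58] [0.46, 0.0, 0.0]
[-4.52, -0.17, 0.58] [0.46, 0.0, 0.0]
[-4.52, -0.17, 0.58] [0.46, 0.0, 0.0]
[-4.52, -0.16, 0.59] [0.46, 0.0, 0.0]

[-4.52, -0.16, 0.59] [0.46, 0.0, 0.0]
[0.0, -1.17, 3.25] [1.36, 0.0, 0.0]
[0.0, -1.09, 3.28] [1.36, 0.0, 0.0]
[0.0, -1.02, 3.3] [1.36, 0.0, 0.0]
[0.0, -0.94, 3.33] [1.36, 0.0, 0.0]

[0.0, -0.86, 3.35] [1.36, 0.0, 0.0]
[0.0, -0.78, 3.37] [1.36, 0.0, 0.0]
[0.0, -0.7, 3.39] [1.36, 0.0, 0.0]
[0.0, -0.62, 3.4] [1.36, 0.0, 0.0]
[0.0, -0.54, 3.41] [1.36, 0.0, 0.0]

[0.0, -0.46, 3.43] [1.36, 0.0, 0.0]
[0.0, -0.38, 3.44] [1.36, 0.0, 0.0]
[0.0, -0.29, 3.44] [1.36, 0.0, 0.0]
[0.0, -0.21, 3.45] [1.36, 0.0, 0.0]
[0.0, -0.13, 3.45] [1.36, 0.0, 0.0]
```

View pics/c8.png

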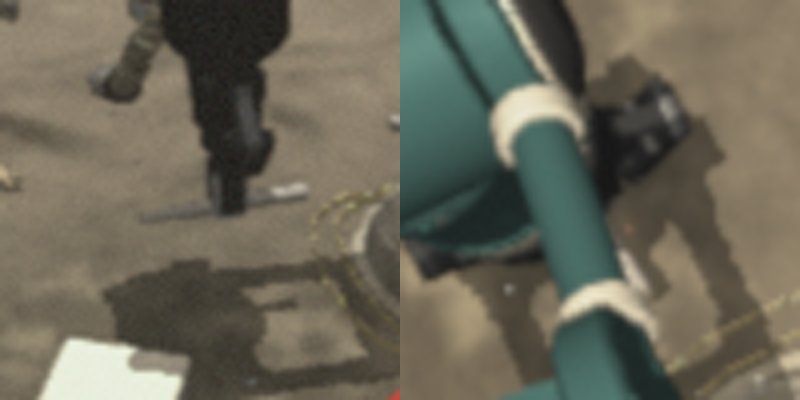

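The side view shows the punch held level between the fingers, clear of the bench. I'll carry it high over the shaft.

Request:
carry_out(offset=[[-3.9,0,0.4],[-4,0,0.4],[-4,0,0.4],[-4,0,0.4],[-4,-0.2,0.6]], delta_rot=[[0.5,0,0],[0.5,0,0],[0.5,0,0],[0.5,0,0],[0.5,0,0]])

```text
time: 20.13
tool_pos: [0.4862, 0.2631, 0.2835]
tcp_rot: [0.838, 1.404, -0.839]
wrist_force: [0.4, 0.7, -0.7]
width: 0.073
```

Request:
carry_out(offset=[[-3.8,-0.2,0.8],[-3,-0.8,2.2],[-1,-1.1,3.3],[0,-1.0,3.4],[0,-0.9,3.4]], delta_rot=[[0.5,0,0],[1.0,0,0],[1.4,0,0],[1.4,0,0],[1.4,0,0]])

```text
time: 20.55
tool_pos: [0.5085, 0.1269, 0.3616]
tcp_rot: [0.915, 1.368, -0.912]
wrist_force: [-0.2, 0.1, -1.2]
width: 0.07
```

Request:
carry_out(offset=[[0,-0.9,3.4],[0,-0.8,3.4],[0,-0.7,3.4],[0,-0.6,3.4],[0,-0.5,3.4]], delta_rot=[[1.4,0,0],[1.4,0,0],[1.4,0,0],[1.4,0,0],[1.4,0,0]])

```text
time: 20.97
tool_pos: [0.5324, -0.0457, 0.3596]
tcp_rot: [1.007, 1.326, -1.008]
wrist_force: [0.8, 0.2, -0.3]
width: 0.073
```

Request:
carry_out(offset=[[0,-0.5,3.4],[0,-0.4,3.4],[0,-0.3,3.4],[0,-0.2,3.4],[0,-0.1,3.4]], delta_rot=[[1.4,0,0],[1.4,0,0],[1.4,0,0],[1.4,0,0],[1.4,0,0]])

```text
time: 21.38
tool_pos: [0.5555, -0.2148, 0.3594]
tcp_rot: [1.099, 1.277, -1.099]
wrist_force: [0.6, -0.0, -0.9]
width: 0.07
```

Run:
```python
from h import *
plan([((.559,-.229,.10),-81,1)],2)
```

```text
t 21.3833 p [ 0.5555 -0.2148  0.3594] F [ 0.6 -0.  -0.9] w 0.0702753522100373 q [-0.41  0.06  1.6   0.    1.48  1.01]
[[-0.001  0.989  0.148]
 [ 0.     0.148 -0.989]
 [-1.    -0.001 -0.001]]
[2.59, 0.02, 0.15] [-0.05, -0.03, 0.04]
[2.59, 0.01, 0.15] [-0.05, 0.0, 0.0]
[2.59, 0.01, 0.15] [-0.05, 0.0, 0.0]
[2.59, 0.01, 0.15] [-0.05, 0.0, 0.0]
[2.59, 0.01, 0.15] [-0.05, 0.0, 0.0]

[2.59, 0.01, 0.15] [-0.05, 0.0, 0.0]
[2.59, 0.01, 0.15] [-0.05, 0.0, 0.0]
[2.59, 0.01, 0.15] [-0.05, 0.0, 0.0]
[2.59, 0.01, 0.15] [-0.05, 0.0, 0.0]
[2.59, 0.01, 0.15] [-0.05, 0.0, 0.0]
```

Request:
carry_out(offset=[[3.0,0,0.3],[3.6,0,0.3],[3.6,0,0.3],[3.6,0,0.2],[3.6,0,0.1]], delta_rot=[[-0.4,0,0],[0,0,0],[0,0,0],[0,0,0],[0,0,0]])

```text
time: 21.8
tool_pos: [0.5572, -0.2253, 0.184]
tcp_rot: [1.093, 1.279, -1.094]
wrist_force: [-0.0, 0.2, 0.2]
width: 0.074
```

Request:
carry_out(offset=[[3.2,0,0],[2.8,0,0],[2.2,0,0],[1.4,0,0],[0.6,0,0]], delta_rot=[[0,0,0],[0,0,0],[0,0,0],[0,0,0],[0,0,0]])

```text
time: 22.22
tool_pos: [0.5551, -0.2239, 0.0801]
tcp_rot: [1.092, 1.286, -1.096]
wrist_force: [-0.9, 0.3, -1.3]
width: 0.079
```

Request:
carry_out(offset=[[0,0,0],[0,0,0],[0,0,0],[0,0,0],[0,0,0]], delta_rot=[[0,0,0],[0,0,0],[0,0,0],[0,0,0],[0,0,0]])

```text
time: 22.63
tool_pos: [0.5588, -0.2255, 0.0856]
tcp_rot: [1.093, 1.277, -1.092]
wrist_force: [-0.5, -0.1, -0.1]
width: 0.072
```

Run:
```python
from h import *
plan([((.559,-.229,.022),-81,1)],1)
t,_=snap('top','top8.png');s,_=snap('side','side8.png')
cv2.imwrite('pics/c9.png',np.hstack([cv2.resize(s[120:200,270:350],(400,400),interpolation=cv2.INTER_CUBIC),cv2.resize(t[170:250,355:435],(400,400),interpolation=cv2.INTER_CUBIC)])[:,:,::-1])
```

```text
t 22.6333 p [ 0.5588 -0.2255  0.0856] F [-0.5 -0.1 -0.1] w 0.07195399211261794 q [-0.42  0.26  1.9   0.    0.98  0.99]
[[ 0.002  0.988  0.156]
 [-0.001  0.156 -0.988]
 [-1.     0.002  0.001]]
[1.27, -0.01, 0.07] [-0.0, 0.09, -0.13]
[1.27, -0.01, 0.07] [-0.0, 0.0, 0.0]
[1.27, -0.01, 0.07] [-0.0, 0.0, 0.0]
[1.27, -0.01, 0.07] [-0.0, 0.0, 0.0]
[1.27, -0.01, 0.07] [-0.0, 0.0, 0.0]
```

View pics/c9.png

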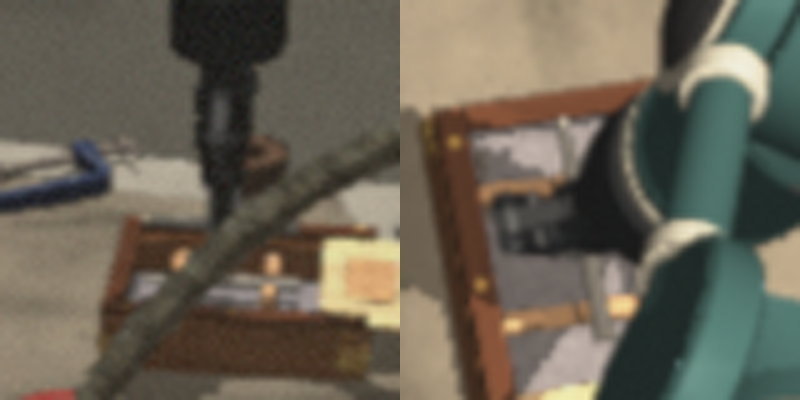

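The side view shows the held punch level above the rests, its ends at about (145,220) and (370,230) in the crop and clear of the lid. Now I lower it.

Request:
carry_out(offset=[[0.8,0,0.1],[1.2,0,0.1],[1.2,0,0.1],[0.8,0,0.05],[0.4,0,0]], delta_rot=[[0,0,0],[0,0,0],[0,0,0],[0,0,0],[0,0,0]])

```text
time: 23.15
tool_pos: [0.5564, -0.2278, 0.0369]
tcp_rot: [1.093, 1.284, -1.095]
wrist_force: [-0.6, 0.4, -0.9]
width: 0.074
```

Request:
carry_out(offset=[[0.2,0,0],[0.1,0,0],[0,0,0],[0,0,0],[0,0,0]], delta_rot=[[0,0,0],[0,0,0],[0,0,0],[0,0,0],[0,0,0]])

```text
time: 23.57
tool_pos: [0.5589, -0.2288, 0.0376]
tcp_rot: [1.093, 1.278, -1.092]
wrist_force: [0.2, -0.7, -0.5]
width: 0.073
```

Request:
carry_out(offset=[[0.3,0,0],[0.4,0,0],[0.4,0,0],[0.3,0,0],[0.2,0,0]], delta_rot=[[0,0,0],[0,0,0],[0,0,0],[0,0,0],[0,0,0]])

```text
time: 23.98
tool_pos: [0.5578, -0.2283, 0.0202]
tcp_rot: [1.093, 1.28, -1.093]
wrist_force: [-1.1, -0.0, -0.0]
width: 0.074
```

Request:
carry_out(offset=[[0.1,0,0],[0.1,0,0],[0.05,0,0],[0,0,0],[0,0,0]], delta_rot=[[0,0,0],[0,0,0],[0,0,0],[0,0,0],[0,0,0]])

```text
time: 24.4
tool_pos: [0.5584, -0.2286, 0.0186]
tcp_rot: [1.093, 1.279, -1.093]
wrist_force: [1.2, 0.2, -2.0]
width: 0.071
```

Request:
carry_out(offset=[[0.05,0,0],[0,0,0],[0,0,0],[0,0,0],[0,0,0]], delta_rot=[[0,0,0],[0,0,0],[0,0,0],[0,0,0],[0,0,0]], fingers=-0.45)

```text
time: 24.82
tool_pos: [0.5584, -0.2286, 0.0181]
tcp_rot: [1.093, 1.279, -1.093]
wrist_force: [-0.2, 0.1, 0.6]
width: 0.27
```

Request:
carry_out(offset=[[-0.3,0,0],[-0.6,0,0],[-1,0,0],[-2,0,0],[-3,0,0]], delta_rot=[[0,0,0],[0,0,0],[0,0,0],[0,0,0],[0,0,0]])

```text
time: 25.23
tool_pos: [0.5562, -0.2276, 0.0857]
tcp_rot: [1.093, 1.285, -1.095]
wrist_force: [0.2, -0.1, 0.4]
width: 0.274
```

Request:
carry_out(offset=[[-3.5,0,0],[-4,0,0],[-4,0,0],[-3,2,0],[-1,3,0]], delta_rot=[[0,0,0],[0,0,0],[0,0,0],[0,0,0],[0,0,0]], fingers=-1)

```text
time: 25.65
tool_pos: [0.6094, -0.2224, 0.2514]
tcp_rot: [1.095, 1.267, -1.09]
wrist_force: [1.4, -0.7, 1.2]
width: 0.005
```

Request:
carry_out(offset=[[0,3,0],[0,3,0],[0,3,0],[0,0,0],[0,0,0]], delta_rot=[[0,0,0],[0,0,0],[0,0,0],[0,0,0],[0,0,0]])

```text
time: 26.07
tool_pos: [0.6975, -0.2061, 0.2421]
tcp_rot: [1.092, 1.28, -1.092]
wrist_force: [-1.0, -0.1, -0.5]
width: 0.002
```

Run:
```python
from h import *
st()
t,_=snap('top','top9.png');s,_=snap('side','side9.png')
cv2.imwrite('pics/c10.png',np.hstack([cv2.resize(s[140:200,280:340],(400,400),interpolation=cv2.INTER_CUBIC),cv2.resize(t[180:260,360:440],(400,400),interpolation=cv2.INTER_CUBIC)])[:,:,::-1])
```

```text
t 26.0667 p [ 0.6975 -0.2061  0.2421] F [-1.  -0.1 -0.5] w 0.0017036977086384566 q [-0.32  0.36  1.46 -0.    1.32  1.09]
[[-0.     0.988  0.158]
 [ 0.     0.158 -0.988]
 [-1.    -0.    -0.   ]]
```

View pics/c10.png

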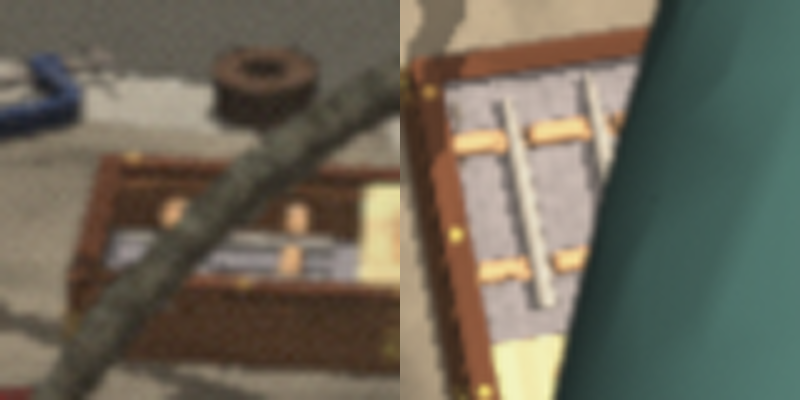

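The top crop shows the punch lying in both empty notches, from (507,100) to (545,305), parallel to the other punch and clear of the lid. Now back to the cork to shut the lid.

Request:
carry_out(offset=[[0,-2.5,0.3],[0,-3.5,0.4],[0,-4,0.4],[0,-4,0.4],[0,-4,0.4]], delta_rot=[[0,0,0],[0,0,0],[0,0,0],[0,0,0],[0,0,0]])

```text
time: 26.58
tool_pos: [0.5187, -0.2537, 0.2424]
tcp_rot: [1.093, 1.279, -1.093]
wrist_force: [-1.0, -0.1, 1.3]
width: 0.001
```

Request:
carry_out(offset=[[1,-3.5,0.3],[2.5,-2,0.1],[3.5,-0.7,0],[3.5,0,0],[3,0,0]], delta_rot=[[0,0,0],[0,0,0],[0,0,0],[0,0,0],[0,0,0]])

```text
time: 27.0
tool_pos: [0.4587, -0.2673, 0.1064]
tcp_rot: [1.094, 1.277, -1.094]
wrist_force: [0.3, -0.2, -1.4]
width: -0.002
```

Request:
carry_out(offset=[[2,0,0],[1,0,0],[0.5,0,0],[0,0,0],[0,0,0]], delta_rot=[[0,0,0],[0,0,0],[0,0,0],[0,0,0],[0,0,0]])

```text
time: 27.42
tool_pos: [0.4619, -0.2678, 0.0735]
tcp_rot: [1.093, 1.277, -1.092]
wrist_force: [-0.4, 0.0, 0.5]
width: -0.003
```

Run:
```python
from h import *
plan([((.462,-.267,.044),-81,1)],1)
t,_=snap('top','top10.png')
t=np.load('pics/top6.png.npz')['im'][170:300,340:470];h=cv2.cvtColor(t,cv2.COLOR_RGB2HSV)
m=((h[...,0]<=19)&(h[...,2]>180)&(h[...,1]>85)).astype(np.uint8);m[:68]=0
m=cv2.morphologyEx(m,cv2.MORPH_CLOSE,np.ones((5,5)));n,l,s,c=cv2.connectedComponentsWithStats(m);k=1+np.argmax(s[1:,4]);v,u=np.where(l==k)
print(cv2.minAreaRect(np.array([onz('top',a+340,b+170,.0405)[:2] for a,b in zip(u,v)],np.float32)))
```

```text
t 27.4167 p [ 0.4619 -0.2678  0.0735] F [-0.4  0.   0.5] w -0.002907647117632766 q [-0.57  0.15  2.05 -0.    0.93  0.84]
[[ 0.002  0.988  0.156]
 [-0.001  0.156 -0.988]
 [-1.     0.002  0.002]]
[0.59, 0.0, -0.02] [-0.0, 0.09, -0.1]
[0.59, 0.0, -0.02] [-0.0, 0.0, 0.0]
[0.59, 0.0, -0.02] [-0.0, 0.0, 0.0]
[0.59, 0.0, -0.02] [-0.0, 0.0, 0.0]
[0.59, 0.0, -0.02] [-0.0, 0.0, 0.0]

((0.463934063911438, -0.2661477029323578), (0.03281057998538017, 0.0571758970618248), 9.09245777130127)
```

Request:
carry_out(offset=[[0.8,-0.1,0],[0.9,-0.1,0],[0.6,0,0],[0.3,0,0],[0.1,0,0]], delta_rot=[[0,0,0],[0,0,0],[0,0,0],[0,0,0],[0,0,0]])

```text
time: 27.88
tool_pos: [0.4584, -0.2669, 0.0437]
tcp_rot: [1.093, 1.282, -1.093]
wrist_force: [-0.4, -0.2, 0.2]
width: -0.003
```

Request:
carry_out(offset=[[0.08,0,0],[0.08,0,0],[0.08,0,0],[0.08,0,0],[0.08,0,0]], delta_rot=[[0,0,0],[0,0,0],[0,0,0],[0,0,0],[0,0,0]])

```text
time: 28.3
tool_pos: [0.4594, -0.2676, 0.0412]
tcp_rot: [1.093, 1.279, -1.093]
wrist_force: [-0.0, 0.6, 0.5]
width: -0.002
```

Request:
carry_out(offset=[[0.07,0,0],[0.07,0,0],[0.06,0,0],[0.05,0,0],[0,0,0]], delta_rot=[[0,0,0],[0,0,0],[0,0,0],[0,0,0],[0,0,0]])

```text
time: 28.72
tool_pos: [0.4594, -0.2676, 0.0401]
tcp_rot: [1.093, 1.279, -1.093]
wrist_force: [-4.2, 2.3, 11.7]
width: 0.001
```

Request:
carry_out(offset=[[0.05,0,0],[0.03,0.05,0],[0,0.08,0],[0,0.08,0],[0,0.08,0]], delta_rot=[[0,0,0],[0,0,0],[0,0,0],[0,0,0],[0,0,0]])

```text
time: 29.13
tool_pos: [0.46, -0.2675, 0.0399]
tcp_rot: [1.09, 1.283, -1.095]
wrist_force: [-15.1, 0.1, 22.6]
width: -0.0
```

Request:
carry_out(offset=[[-0.04,0.05,0],[-0.04,0.1,0],[0,0.15,0],[0,0.15,0],[0,0.15,0]], delta_rot=[[0,0,0],[0,0,0],[0,0,0],[0,0,0],[0,0,0]])

```text
time: 29.55
tool_pos: [0.4657, -0.2665, 0.0403]
tcp_rot: [1.09, 1.284, -1.096]
wrist_force: [-13.0, 1.3, 18.6]
width: 0.001
```

Sliding at 18.6 N; I'll go on.

Request:
carry_out(offset=[[0,0.2,0],[0,0.25,0],[0,0.3,0],[0,0.3,0],[0,0.3,0]], delta_rot=[[0,0,0],[0,0,0],[0,0,0],[0,0,0],[0,0,0]])

```text
time: 29.97
tool_pos: [0.479, -0.2644, 0.0404]
tcp_rot: [1.09, 1.284, -1.096]
wrist_force: [-12.8, -0.1, 19.6]
width: 0.001
```

```bash
python3 lidx.py top11.png
```

```text
-0.03 [-0.123 -0.122 -0.121] [-0.015 -0.014 -0.013] 29
0 [-0.157 -0.156 -0.155] [0.049 0.05  0.051] 46
0.03 [-0.196 -0.195 -0.193] [-0.093 -0.092 -0.091] 75
0.045 [-0.196 -0.195 -0.194] [0.048 0.049 0.05 ] 97
```

Request:
carry_out(offset=[[-0.02,0.35,0],[-0.01,0.35,0],[0,0.35,0],[0,0.35,0],[0,0.35,0]], delta_rot=[[0,0,0],[0,0,0],[0,0,0],[0,0,0],[0,0,0]])

```text
time: 30.43
tool_pos: [0.4965, -0.2618, 0.0405]
tcp_rot: [1.09, 1.283, -1.096]
wrist_force: [-11.8, -0.9, 16.5]
width: 0.003
```

Request:
carry_out(offset=[[0,0.35,0],[0,0.35,0],[0,0.35,0],[0,0.35,0],[0,0.35,0]], delta_rot=[[0,0,0],[0,0,0],[0,0,0],[0,0,0],[0,0,0]])

```text
time: 30.85
tool_pos: [0.5138, -0.2591, 0.0405]
tcp_rot: [1.09, 1.283, -1.096]
wrist_force: [-11.1, -0.7, 16.4]
width: 0.002
```

Request:
carry_out(offset=[[0,0.35,0],[0,0.35,0],[0,0.35,0],[0,0.35,0],[0,0.35,0]], delta_rot=[[0,0,0],[0,0,0],[0,0,0],[0,0,0],[0,0,0]])

```text
time: 31.27
tool_pos: [0.5311, -0.2565, 0.0405]
tcp_rot: [1.09, 1.283, -1.096]
wrist_force: [-10.4, -0.7, 15.6]
width: 0.001
```

Request:
carry_out(offset=[[0,0.35,0],[0,0.35,0],[0,0.35,0],[0,0.35,0],[0,0.35,0]], delta_rot=[[0,0,0],[0,0,0],[0,0,0],[0,0,0],[0,0,0]])

```text
time: 31.68
tool_pos: [0.5484, -0.2538, 0.0405]
tcp_rot: [1.09, 1.283, -1.096]
wrist_force: [-10.4, -0.3, 15.4]
width: 0.001
```

Request:
carry_out(offset=[[0.02,0.35,0],[0,0.35,0],[0,0.35,0],[0,0.35,0],[0,0.35,0]], delta_rot=[[0,0,0],[0,0,0],[0,0,0],[0,0,0],[0,0,0]])

```text
time: 32.1
tool_pos: [0.5658, -0.2512, 0.0405]
tcp_rot: [1.09, 1.282, -1.096]
wrist_force: [-11.3, -0.9, 15.6]
width: 0.004
```

Request:
carry_out(offset=[[0,0.3,0],[0,0.2,0],[0,0.2,0],[0,0.2,0],[0,0.15,0]], delta_rot=[[0,0,0],[0,0,0],[0,0,0],[0,0,0],[0,0,0]])

```text
time: 32.52
tool_pos: [0.5764, -0.2496, 0.0405]
tcp_rot: [1.09, 1.282, -1.095]
wrist_force: [-10.5, -0.8, 14.8]
width: 0.001
```

Request:
carry_out(offset=[[0,0.15,0],[0,0.15,0],[0,0.15,0],[0,0.12,0],[0,0.1,0]], delta_rot=[[0,0,0],[0,0,0],[0,0,0],[0,0,0],[0,0,0]])

```text
time: 32.93
tool_pos: [0.583, -0.2486, 0.0405]
tcp_rot: [1.09, 1.282, -1.095]
wrist_force: [-10.1, -0.1, 14.5]
width: 0.0
```

Request:
carry_out(offset=[[0,0.08,0],[0,0.06,0],[0,0,0],[0,0,0],[0,0,0]], delta_rot=[[0,0,0],[0,0,0],[0,0,0],[0,0,0],[0,0,0]])

```text
time: 33.35
tool_pos: [0.5847, -0.2483, 0.0405]
tcp_rot: [1.091, 1.281, -1.095]
wrist_force: [-8.5, -2.2, 13.1]
width: 0.002
```

```bash
python3 lidx.py top12.png
```

```text
-0.03 [] [] 0
0 [-0.09  -0.089 -0.071] [-0.013 -0.012 -0.011] 28
0.03 [-0.09  -0.089 -0.061] [0.016 0.017 0.018] 55
0.045 [-0.09  -0.089 -0.088] [0.024 0.025 0.028] 89
```

Request:
carry_out(offset=[[0,0.07,0],[0,0.07,0],[0,0.07,0],[0,0.05,0],[0,0,0]], delta_rot=[[0,0,0],[0,0,0],[0,0,0],[0,0,0],[0,0,0]])

```text
time: 33.82
tool_pos: [0.5872, -0.2479, 0.0405]
tcp_rot: [1.091, 1.281, -1.095]
wrist_force: [-8.7, -2.0, 13.9]
width: 0.0
```

Request:
carry_out(offset=[[0,0.07,0],[0,0.07,0],[0,0.07,0],[0,0.05,0],[0,0,0]], delta_rot=[[0,0,0],[0,0,0],[0,0,0],[0,0,0],[0,0,0]])

```text
time: 34.23
tool_pos: [0.5898, -0.2475, 0.0405]
tcp_rot: [1.091, 1.281, -1.095]
wrist_force: [-8.4, -1.3, 13.3]
width: 0.001
```

```bash
python3 lidx.py top13.png
python3 - <<'E'
exec(open('lidx.py').read().replace("im,d=snap('top',sys.argv[1])","im=np.load('pics/top0.png.npz')['im']"))
E
```

```text
-0.03 [] [] 0
0 [-0.085 -0.084 -0.059] [-0.01  -0.009 -0.008] 22
0.03 [-0.085 -0.084 -0.057] [0.018 0.019 0.02 ] 48
0.045 [-0.086 -0.085 -0.084] [0.031 0.032 0.033] 92
-0.03 [-0.088 -0.087 -0.086] [0.078 0.079 0.08 ] 152
0 [-0.088 -0.087 -0.086] [0.076 0.077 0.078] 135
0.03 [-0.088 -0.087 -0.086] [0.078 0.079 0.08 ] 165
0.045 [-0.088 -0.087 -0.086] [0.078 0.079 0.08 ] 169
```

Request:
carry_out(offset=[[0,0.06,0],[0,0.06,0],[0,0.06,0],[0,0,0],[0,0,0]], delta_rot=[[0,0,0],[0,0,0],[0,0,0],[0,0,0],[0,0,0]])

```text
time: 34.7
tool_pos: [0.5916, -0.2473, 0.0405]
tcp_rot: [1.091, 1.281, -1.095]
wrist_force: [-7.8, -0.6, 13.0]
width: 0.0
```

Request:
carry_out(offset=[[0,0.06,0],[0,0.06,0],[0,0.06,0],[0,0.06,0],[0,0,0]], delta_rot=[[0,0,0],[0,0,0],[0,0,0],[0,0,0],[0,0,0]])

```text
time: 35.12
tool_pos: [0.5919, -0.2472, 0.0405]
tcp_rot: [1.088, 1.285, -1.098]
wrist_force: [-13.9, -2.8, 17.9]
width: -0.001
```

```bash
python3 lidx.py top14.png
```

```text
-0.03 [] [] 0
0 [-0.083 -0.082 -0.081] [-0.006 -0.005 -0.004] 26
0.03 [-0.083 -0.082 -0.054] [0.023 0.024 0.025] 47
0.045 [-0.083 -0.082 -0.081] [0.033 0.034 0.035] 88
```

Request:
carry_out(offset=[[0,0.05,0],[-0.02,0.05,0],[-0.02,0.05,0],[0,0,0],[0,0,0]], delta_rot=[[0,0,0],[0,0,0],[0,0,0],[0,0,0],[0,0,0]])

```text
time: 35.58
tool_pos: [0.5942, -0.2468, 0.0405]
tcp_rot: [1.089, 1.283, -1.097]
wrist_force: [-12.2, -2.3, 13.0]
width: -0.003
```

Request:
carry_out(offset=[[-0.1,0,0],[-0.1,0,0],[-0.2,0,0],[-0.4,0,0],[-1,0,0]], delta_rot=[[0,0,0],[0,0,0],[0,0,0],[0,0,0],[0,0,0]])

```text
time: 36.0
tool_pos: [0.5958, -0.245, 0.0557]
tcp_rot: [1.093, 1.283, -1.094]
wrist_force: [0.4, -0.8, 0.9]
width: 0.002
```

Request:
carry_out(offset=[[-3,0,0],[-4,0,0],[-4,0,0],[-4,0,0],[-4,0,0]], delta_rot=[[0,0,0],[0,0,0],[0,0,0],[0,0,0],[0,0,0]])

```text
time: 36.42
tool_pos: [0.5968, -0.2454, 0.2497]
tcp_rot: [1.093, 1.279, -1.092]
wrist_force: [1.4, 0.1, -0.4]
width: 0.0
```

Request:
carry_out(offset=[[-4,0,0],[-4,0,0],[-3,0,-2],[0,0,-4],[0,0,-4]], delta_rot=[[0,0,0],[0,0,0],[0,0,0],[0,0,0],[0,0,0]])

```text
time: 36.83
tool_pos: [0.5825, -0.1472, 0.3618]
tcp_rot: [1.096, 1.271, -1.091]
wrist_force: [0.8, 0.6, -0.2]
width: -0.002
```

Request:
carry_out(offset=[[0,0,-4],[0,0,-4],[0,0,-4],[0,0,-4],[0,0,-4]], delta_rot=[[0,0,0],[0,0,0],[0,0,0],[0,0,0],[0,0,0]])

```text
time: 37.25
tool_pos: [0.5493, 0.0526, 0.3581]
tcp_rot: [1.094, 1.278, -1.092]
wrist_force: [0.9, -0.7, 0.8]
width: 0.004
```

```bash
python3 lidx.py top15.png
python3 - <<'E'
from h import *
st();s,_=snap('side','side15.png')
T=np.load('pics/top15.png.npz')['im'];h=cv2.cvtColor(T,cv2.COLOR_RGB2HSV)[150:300,330:460]
m=((h[...,0]<=19)&(h[...,2]>180)&(h[...,1]>100)).astype(np.uint8)
m=cv2.morphologyEx(m,cv2.MORPH_CLOSE,np.ones((5,5)));n,l,q,c=cv2.connectedComponentsWithStats(m);k=1+np.argmax(q[1:,4]);v,u=np.where(l==k)
print(cv2.minAreaRect(np.array([onz('top',a+330,b+150,.0405)[:2] for a,b in zip(u,v)],np.float32)))
a=np.load('pics/top0.png.npz')['im']
cv2.imwrite('pics/c15.png',np.vstack([np.hstack([cv2.resize(x[180:270,350:440],(300,300),interpolation=cv2.INTER_CUBIC) for x in(a,T)]),cv2.resize(T[60:300],(600,257))])[:,:,::-1])
E
```

```text
-0.03 [-0.083 -0.082 -0.081] [0.079 0.08  0.081] 154
0 [-0.083 -0.082 -0.081] [0.076 0.077 0.078] 132
0.03 [-0.083 -0.082 -0.057] [0.078 0.079 0.08 ] 140
0.045 [-0.083 -0.082 -0.081] [0.078 0.079 0.08 ] 164
t 37.3 p [0.548  0.0597 0.3582] F [-0.7  4.9 -0.3] w -0.005267310652816372 q [ 0.06 -0.03  1.7   0.01  1.47  1.47]
[[ 0.     0.987  0.161]
 [ 0.007  0.161 -0.987]
 [-1.     0.001 -0.007]]
((0.5956687331199646, -0.24640530347824097), (0.03213711082935333, 0.05682714283466339), 9.274323463439941)
```

View pics/c15.png

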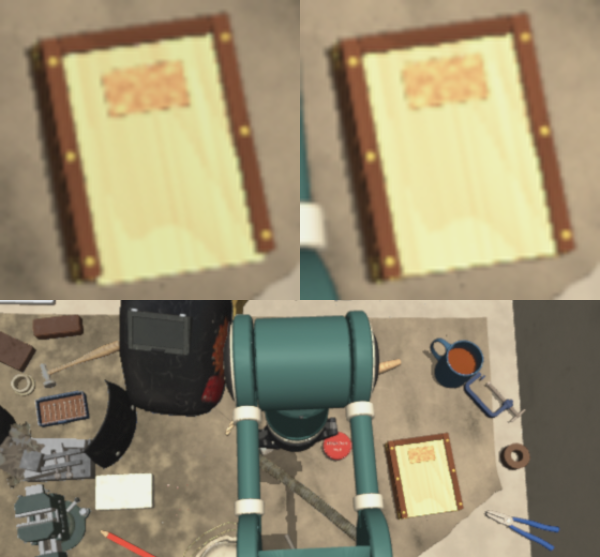

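The lid is now about 5 mm further in than at the start (it began slightly ajar), with its front edge 4 mm inside the lip ends, as it should be when shut. Cork, case, plaster and tin are in place. I'll let the arm settle, then hand in.

Request:
carry_out(offset=[[0,0,0],[0,0,0],[0,0,0],[0,0,0],[0,0,0]], delta_rot=[[0,0,0],[0,0,0],[0,0,0],[0,0,0],[0,0,0]])

```text
time: 37.77
tool_pos: [0.5502, 0.0493, 0.3569]
tcp_rot: [1.094, 1.278, -1.095]
wrist_force: [-0.6, -1.1, 0.1]
width: 0.001
```

```bash
python3 -c "
from h import *
st();print(finish_job())"
```

```text
t 37.7667 p [0.5502 0.0493 0.3569] F [-0.6 -1.1  0.1] w 0.0006952147141986586 q [ 0.04 -0.02  1.69 -0.    1.47  1.46]
[[-0.     0.988  0.154]
 [-0.     0.154 -0.988]
 [-1.    -0.     0.   ]]
the job is handed in; nothing more can be done
None
```

The punch is back in its case and the lid is shut; I handed the job in at 37.8 s, with the arm well clear and no verdict reported. I drew the lid back 127 mm, laid the punch farthest from the robot in the empty pair of notches, and slid the lid shut until it met the rear stop.

- **Punch:** a picture taken before shutting showed it lying in both notches, parallel to the other punch and clear of the lid's edge.
- **Lid:** the lid did not move when I pushed once more at the end; the fingers only slipped on the cork. Its front edge ended 5 mm further in than at the start, so it must have begun slightly ajar.
- **Bystanders:** the plaster block and tin look undisturbed in the last view. The arm hid most of the hammer there, so I did not check it, though the arm never came down near it.

Two things went wrong while opening. On the first drag the fingertips slipped about 15 mm along the cork with too little load, so I lifted and pressed again. On the second try the load read 30 N for a moment before I eased it, under the 35 N limit. Otherwise the readings while the lid was sliding were about 13 to 20 N, with one of 22.6 N as the shutting push began.

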